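Clear the heated stirrer: free the stuck beakers and stack them for washing

ROBOT

A 6-joint arm with a two-finger parallel gripper is mounted at the origin on the work surface. World frame = base frame: x ahead of the robot, y to its left, z up, the work surface at z = 0. Lengths are in mm, angles in rad, forces in N, time in s.
With the tool pointing down it reaches from about 275 to 1000 mm from the base axis. Payload 8.4 kg.
Tool frame: the origin (TCP) lies at the very end of the fingers, on their centre line; the grasp point (between the pads) lies 19 mm behind it (r.tcp_to_grasp is the distance from the TCP to the grasp point, in mm); z points along the fingers, y is the line along which they close (so a half turn about z gives the same grasp; the last joint's range is limited). The gripper opens to 85 mm and grips with 20 to 120 N. Pads are 22 mm wide; open, the fingers measure 114 mm over their backs; the gripper's body (76 mm by 85 mm) begins 54 mm behind the grasp point. The pads swing forward as they close: fully open they stand 13 mm farther back than shut.
Start: joints at [1.171, 0.353, 1.633, -0, 1.155, -0.002], TCP at [242.118, 576.2, 231.281] pointing down, gripper open.
Joint ranges: [-2.63, 2.63], [-0.92, 2.1], [0.06, 2.66], [-1.3, 4.44], [0, 2.69], [-3.02, 3.02]. Speed limits (rad/s): [2.22, 2.22, 2.79, 3.14, 3.14, 3.14].

INTERFACE

Orientations are given as [roll, pitch, yaw] about the fixed x, y, z axes, in that order (R = Rz(yaw) Ry(pitch) Rx(roll)).
In Python, from rig import r gives the robot as it stands. The module is installed in compiled form; this text tells all that it offers.
- The arm moves only by the tool play_rows, never from a script. Its argument "rows" is a list of rows, each an object with "dp": the shift along the tool's x, y, z in units of 40 mm (1.0 is 40 mm), a list of three; "turn": the turn, a rotation vector about the tool's x, y, z in units of 6 degrees (1.0 is 6 degrees), a list of three; "fingers": the closure, from 0 (fully open) to 1 (shut). In form: [{"dp": [tx, ty, tz], "turn": [wx, wy, wz], "fingers": fingers}, ...]. A call has 1 to 5 rows; each row shifts and turns the commanded pose from where the row before left it, along the tool's axes as they then stand; what a row does not reach is not made up. A row lasts 1/12 s, in which the tool goes at most 41.7 mm and 7.16 degrees, less where a joint would pass 70% of its speed; a pose out of reach is approached as far as the arm can. A call is refused whole if a number of a shift passes 1 or a number of a turn 1, either way. A call with a gripper value outside its range is refused whole. The fingers move at their own pace and stop on an object; "force" is the grip in N (left out, the last holds). Time passes only in rows, so rows that do not move let the fingers close. It gives the time, the measured TCP pose, the force, the opening and the grip force at its end, in the units of the state.
- r.sense(): the state, without advancing time (a new reading comes with each control period).
- r.grab_frame(name): name is "scene" or "top" or "wrist"; returns a dict with "pixels" (400x640x3 uint8, red, green, blue), "fx", "fy", "cx", "cy" (pixels), "pose" (4x4, takes a point from camera to world coordinates). Camera axes: x right, y down, z forward; pixel columns grow to the right and rows downward; lengths in mm; the calibration is good to about 2 mm. A picture is of the moment at which its call begins. There is no depth.
- r.sign_off(): hands the job in; it is judged then, once.
The state is a dict: "clock": time; "qpos": joint angles; "qvel": joint speeds; "joint_efforts": joint torques, N m; "eef_pos": TCP position; "tcp_rot": TCP orientation; "contact_force": force on the tool from outside, world axes, zero at the start; "wrist_torque": the same for the moment, N m; "opening": opening from 0.0 (shut) to 1.0 (fully open); "grasp_force": force on a finger pad.
Only numpy, scipy, OpenCV 4.12 (cv2) and the standard library are available. Lean on these libraries where they do the work, as an engineer would, in place of code of your own. Each camera call takes 0.05 s, during which the arm holds its last target. There are 200 camera calls.

TASK

Shut down the stirrer for washing-up: first turn its heat dial back to off, then free every beaker stuck in a bath pot by its rim, twisting it clearly as you pull and never dragging it straight up, and nest them all, fully seated, into one upright stack on the beaker that stands on the white tray. Do not drop the beakers, keep the stack standing on the tray, and leave the flasks, bottle, jar and dish alone.

Things in the scene. Friction and masses are not known exactly. Their poses are not given: they have to be found in the camera images.
- heat_grip (a point): Grip point of the heat dial, on its upright axis, 7 mm below the top of the grip bar (black, 40 mm long, 14 mm wide, 32 mm tall). The dial is in the middle of the low grey panel on the stirrer's -y side; the four small ivory stir-speed dials there, 13 mm tall, stay as they are. This point's x axis lies along the bar, the white pointer line at its -x end.
- heat (a joint): Heat dial angle in rad: 0 is off (white pointer at the white mark on the panel, bar parallel to the stirrer's x axis), growing clockwise seen from above. Starts at 0.8 to 1.4. Friction 0.04 N m; it stays where it is left.
- stirrer: Six-place heated stirrer, fixed; ivory housing 250 (x) by 320 (y) mm, 65 mm high, with a panel 110 mm deep and 42 mm high along its -y side. Origin on the bench under the middle of the six places. On top are six fixed aluminium bath pots, 88 mm across, two rows 125 mm apart of three 115 mm apart, rims 109 mm above the bench.
- tray: White wash-up tray 200 by 200 mm, rim 16 mm high and 4 mm thick, floor 4 mm thick; fixed; origin under its centre on the bench.
- base_beaker: Steel beaker loose on the tray, bottom of the stack; may get knocked aside. All beakers are alike: 68 mm tall; straight lower part 34 mm tall, 52 mm wide (its foot bevelled to 45 over 8 mm), then a shoulder and a straight collar 34 mm tall, 64 mm wide, 3 mm wall; 0.11 kg. Origin: centre of underside, z up. Nested, a shoulder sits on the rim below: 34 mm per beaker, whole collar showing.
- pot0 (a point): Centre of the mouth (58 mm wide) of bath pot 0, at rim height; axes as the stirrer's. It is the pot in the -x row, at the -y (panel) end.
- beaker_a: Beaker like base_beaker, stuck in bath pot 0 (absent in some starts). Its shoulder sits on the pot's rim, the collar stands out above; origin 34 mm below rim. Sprung noses in the pot grip it: 15 to 20 N to drag straight up, about 10 N while turning (0.5 N m); free after 30 mm. Its x axis (to the white patch on the collar) starts within 0.1 rad of the stirrer's x.
- pot1 (a point): Centre of the mouth (58 mm wide) of bath pot 1, at rim height; axes as the stirrer's. It is the pot in the -x row, in the middle.
- beaker_b: Beaker like base_beaker, stuck in bath pot 1 (absent in some starts). Its shoulder sits on the pot's rim, the collar stands out above; origin 34 mm below rim. Sprung noses in the pot grip it: 15 to 20 N to drag straight up, about 10 N while turning (0.5 N m); free after 30 mm. Its x axis (to the white patch on the collar) starts within 0.1 rad of the stirrer's x.
- pot2 (a point): Centre of the mouth (58 mm wide) of bath pot 2, at rim height; axes as the stirrer's. It is the pot in the -x row, at the +y end.
- beaker_c: Beaker like base_beaker, stuck in bath pot 2 (absent in some starts). Its shoulder sits on the pot's rim, the collar stands out above; origin 34 mm below rim. Sprung noses in the pot grip it: 15 to 20 N to drag straight up, about 10 N while turning (0.5 N m); free after 30 mm. Its x axis (to the white patch on the collar) starts within 0.1 rad of the stirrer's x.
- pot3 (a point): Centre of the mouth (58 mm wide) of bath pot 3, at rim height; axes as the stirrer's. It is the pot in the +x row, at the -y (panel) end.
- beaker_d: Beaker like base_beaker, stuck in bath pot 3 (absent in some starts). Its shoulder sits on the pot's rim, the collar stands out above; origin 34 mm below rim. Sprung noses in the pot grip it: 15 to 20 N to drag straight up, about 10 N while turning (0.5 N m); free after 30 mm. Its x axis (to the white patch on the collar) starts within 0.1 rad of the stirrer's x.
- pot4 (a point): Centre of the mouth (58 mm wide) of bath pot 4, at rim height; axes as the stirrer's. It is the pot in the +x row, in the middle.
- beaker_e: Beaker like base_beaker, stuck in bath pot 4 (absent in some starts). Its shoulder sits on the pot's rim, the collar stands out above; origin 34 mm below rim. Sprung noses in the pot grip it: 15 to 20 N to drag straight up, about 10 N while turning (0.5 N m); free after 30 mm. Its x axis (to the white patch on the collar) starts within 0.1 rad of the stirrer's x.
- pot5 (a point): Centre of the mouth (58 mm wide) of bath pot 5, at rim height; axes as the stirrer's. It is the pot in the +x row, at the +y end.
- beaker_f: Beaker like base_beaker, stuck in bath pot 5 (absent in some starts). Its shoulder sits on the pot's rim, the collar stands out above; origin 34 mm below rim. Sprung noses in the pot grip it: 15 to 20 N to drag straight up, about 10 N while turning (0.5 N m); free after 30 mm. Its x axis (to the white patch on the collar) starts within 0.1 rad of the stirrer's x.
- flask_1: Glass conical flask 72 mm wide, 125 mm tall, bystander, leave alone. Origin at the centre of its underside.
- flask_2: Glass conical flask 80 mm wide, 140 mm tall, bystander, leave alone. Origin at the centre of its underside.
- pe_bottle: White plastic bottle with a teal cap, 72 mm wide, 155 mm tall, bystander, leave alone. Origin at the centre of its underside.
- sample_jar: Clear sample jar with a teal lid, 60 mm wide, 80 mm tall, bystander, leave alone. Origin at the centre of its underside.
- dish: White porcelain dish 90 mm wide, 45 mm tall, bystander, leave alone. Origin at the centre of its underside.
Mind the look-alikes: they are no part of the job. What is shaped like the beaker_a but purple is not meant.

How it is judged:
By the outcome, as a careful person would: the job done as asked, in the order asked, and still so for the second after the job is handed in, with the robot touching nothing.
Of beaker_a, beaker_b, beaker_c, beaker_d, beaker_e, beaker_f only 4 to 5 are there at a start; the rules pass over those that are not, and their reading is None.
At some moment in a run one of base_beaker may be knocked a few centimetres aside while the robot is not near it.
It also fails if it takes over 210 s, if anything falls off the work surface, if the arm or the gripper's body presses on something with over 40 N, if the wrist force passes 120 N, or if a joint passes its speed limit or range.

## Working session

There is one attempt and no reset: what is moved stays moved. The work goes in short steps, Python scripts to look and compute and a tool call to move; the robot and the scene stay as the last step left them, time stands still between calls to the robot, and variables do not carry over. Pictures are saved under pics/ and viewed, at most 14 in all, crops included, and the job is handed in when it is done.

Besides the shell and the picture viewer there is one more tool, called after "Request:" as name(argument=value, ...) on one line, values as JSON. play_rows: Moves the arm, as the interface text tells. Its arguments: {"type":"object","properties":{"rows":{"type":"array"},"force":{"type":"number"}},"required":["rows"]}

```bash
mkdir -p pics
python3 - <<'E'
from rig import r
import cv2,numpy as np
for n in("scene","top"):
    f=r.grab_frame(n);cv2.imwrite(f"pics/{n}0.png",f["pixels"][:,:,::-1]);print(n,f["fx"],f["cx"],f["cy"],np.round(f["pose"],3).tolist())
print(r.sense(),r.tcp_to_grasp)
E
```

```text
scene 487.7380735455784 316.4807088099557 193.17730491308336 [[0.487, 0.677, -0.552, 1469.811], [0.874, -0.372, 0.314, -600.636], [0.007, -0.635, -0.773, 1462.327], [0.0, 0.0, 0.0, 1.0]]
top 437.3768788611719 325.4097745685988 196.30730232797976 [[0.009, -0.985, 0.17, 293.24], [-1.0, -0.012, -0.016, -10.658], [0.018, -0.17, -0.985, 1318.903], [0.0, 0.0, 0.0, 1.0]]
{'clock': 0.1, 'qpos': array([ 1.17061559e+00,  3.53564001e-01,  1.63403833e+00,  8.34367050e-06,
        1.15521158e+00, -2.41774146e-03]), 'qvel': array([-5.77883984e-04, -3.65343874e-05, -1.73988998e-03, -2.04025871e-03,
       -9.44109842e-04,  2.08203353e-04]), 'joint_efforts': array([-2.21499060e-03, -6.06356835e+01, -3.42814529e+01, -6.19712478e-05,
        3.95101481e-03, -5.07035395e-06]), 'eef_pos': array([241.94318024, 575.81816922, 230.65522898]), 'tcp_rot': array([-3.14037141e+00, -1.05820111e-05,  2.74382628e+00]), 'contact_force': array([-0.6621925 ,  0.33241178, -0.84178557]), 'wrist_torque': array([ 0.03519358, -0.00488331, -0.0558802 ]), 'grasp_force': 0.0, 'opening': 0.9993147571885233} 18.700000000000003
```

View pics/top0.png

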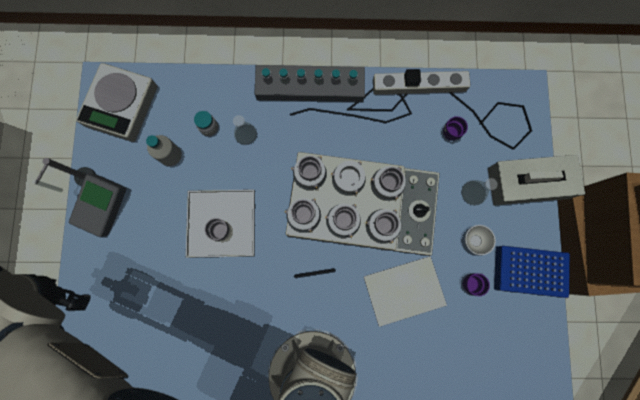

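View pics/scene0.png

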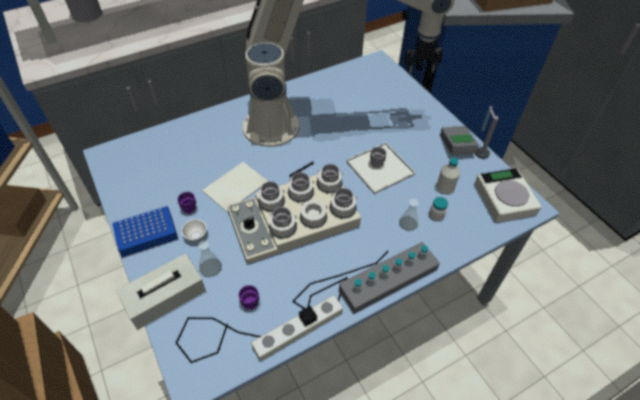

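Top view: the stirrer spans about (290–438, 152–253) with its panel on the right, so -y is to the right. Pot0 is at about (384,223), pot1 (344,219), pot2 (303,214), pot3 (389,181), pot4 (349,178) and pot5 (310,170). Pot4 looks empty. The base beaker is at (218,230) on the tray. The purple look-alikes at (455,128) and (475,284) are not part of the job. I'll check this in a close crop.

```bash
cat > h.py <<'E'
from rig import r
import cv2,numpy as np
from scipy.spatial.transform import Rotation as R
def ray(f,u,v,z):
    d=f["pose"][:3,:3]@np.array([(u-f["cx"])/f["fx"],(v-f["cy"])/f["fy"],1]);o=f["pose"][:3,3]
    return o+d*(z-o[2])/d[2]
def proj(f,p):
    c=f["pose"][:3,:3].T@(np.asarray(p,float)-f["pose"][:3,3]);return np.array([f["fx"]*c[0]/c[2]+f["cx"],f["fy"]*c[1]/c[2]+f["cy"]])
E
python3 - <<'E'
from h import *
f=r.grab_frame("top")
im=f["pixels"][:,:,::-1]
cv2.imwrite("pics/crop1.png",cv2.resize(im[145:260,180:450],None,fx=2.9,fy=2.9,interpolation=cv2.INTER_CUBIC))
pts=[(384,223,143),(344,219,143),(303,214,143),(389,181,143),(349,178,109),(310,170,143)]
for p in pts: print(np.round(ray(f,*p)))
print("base",ray(f,218,230,72),"dial",ray(f,421,211,74))
w=r.grab_frame("wrist");print(w["fx"],w["cx"],w["cy"],np.round(w["pose"],3).tolist(), r.sense()["clock"])
E
```

```text
[ 425. -189.  143.]
[435. -81. 143.]
[447.  30. 143.]
[ 541. -205.  143.]
[556. -97. 109.]
[569.  13. 143.]
base [407.5209818  273.08157071  72.        ] dial [ 468.55264642 -307.43572682   74.        ]
283.05507169419144 321.70928235169566 206.33467171610337 [[0.387, 0.875, 0.289, 167.936], [0.922, -0.367, -0.124, 606.885], [-0.002, 0.315, -0.949, 372.504], [0.0, 0.0, 0.0, 1.0]] 0.2
```

View pics/crop1.png

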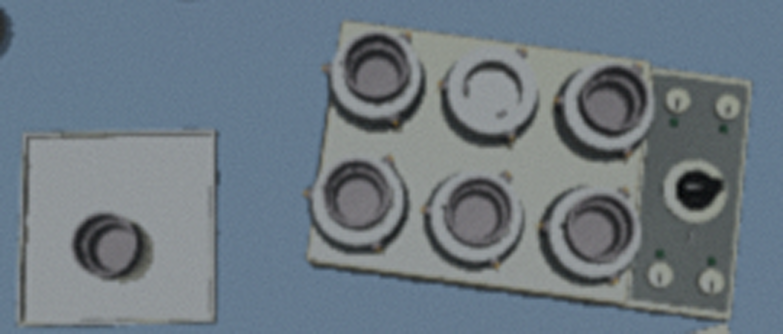

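The crop confirms it: beakers stand in pots 0, 1, 2, 3 and 5, and pot4 is an empty ring. The heat dial is at crop (693,190), the small dials at its corners, and the base beaker at crop (108,245). Next I move over the stirrer for a close wrist view.

Request:
play_rows(rows=[{"dp":[-0.625,-0.72,-0.05],"turn":[0,0,0],"fingers":0},{"dp":[-0.625,-0.72,-0.05],"turn":[0,0,0],"fingers":0},{"dp":[-0.625,-0.72,-0.05],"turn":[0,0,0],"fingers":0},{"dp":[-0.625,-0.72,-0.05],"turn":[0,0,0],"fingers":0},{"dp":[-0.625,-0.72,-0.05],"turn":[0,0,0],"fingers":0}])

```text
clock: 0.62
eef_pos: [301.6, 393.3, 241.2]
tcp_rot: [-3.141, 0.0, 2.744]
contact_force: [0.8, -1.2, 0.8]
opening: 1.003
grasp_force: 0.0
```

Request:
play_rows(rows=[{"dp":[-0.625,-0.72,-0.05],"turn":[0,0,0],"fingers":0},{"dp":[-0.625,-0.72,-0.05],"turn":[0,0,0],"fingers":0},{"dp":[-0.625,-0.72,-0.05],"turn":[0,0,0],"fingers":0},{"dp":[-0.625,-0.72,-0.05],"turn":[0,0,0],"fingers":0},{"dp":[-0.625,-0.72,-0.05],"turn":[0,0,0],"fingers":0}])

```text
clock: 1.03
eef_pos: [361.1, 212.1, 251.5]
tcp_rot: [3.141, 0.0, 2.744]
contact_force: [0.8, 0.2, 0.1]
opening: 0.998
grasp_force: 0.0
```

Request:
play_rows(rows=[{"dp":[-0.625,-0.72,-0.05],"turn":[0,0,0],"fingers":0},{"dp":[-0.625,-0.72,-0.05],"turn":[0,0,0],"fingers":0},{"dp":[-0.625,-0.72,-0.05],"turn":[0,0,0],"fingers":0},{"dp":[-0.625,-0.72,-0.05],"turn":[0,0,0],"fingers":0},{"dp":[-0.625,-0.72,-0.05],"turn":[0,0,0],"fingers":0}])

```text
clock: 1.45
eef_pos: [420.6, 30.8, 261.6]
tcp_rot: [3.141, 0.001, 2.744]
contact_force: [0.7, 0.7, -1.0]
opening: 1.0
grasp_force: 0.0
```

Request:
play_rows(rows=[{"dp":[-0.625,-0.72,-0.05],"turn":[0,0,0],"fingers":0},{"dp":[-0.625,-0.72,-0.05],"turn":[0,0,0],"fingers":0},{"dp":[-0.625,-0.72,-0.05],"turn":[0,0,0],"fingers":0},{"dp":[-0.625,-0.72,-0.05],"turn":[0,0,0],"fingers":0},{"dp":[0,0,0],"turn":[0,0,0],"fingers":0}])

```text
clock: 1.87
eef_pos: [470.0, -117.7, 269.8]
tcp_rot: [-3.14, 0.003, 2.74]
contact_force: [-0.5, 0.5, 0.0]
opening: 1.002
grasp_force: 0.0
```

Run:
```python
from h import *
f=r.grab_frame("wrist");np.savez("w1",**f)
cv2.imwrite("pics/w1.png",f["pixels"][:,:,::-1]);s=r.sense();print(s["eef_pos"],s["tcp_rot"],s["qpos"],np.round(f["pose"],3).tolist())
```

```text
[ 468.80515978 -115.19059809  269.31527577] [-3.14119196e+00  7.01623045e-04  2.73966418e+00] [-2.43685751e-01  8.96320234e-02  1.88448023e+00 -5.50559266e-04
  1.16685074e+00 -1.41233723e+00] [[0.391, 0.873, 0.291, 395.714], [0.921, -0.37, -0.126, -86.211], [-0.003, 0.318, -0.948, 411.356], [0.0, 0.0, 0.0, 1.0]]
```

View pics/w1.png

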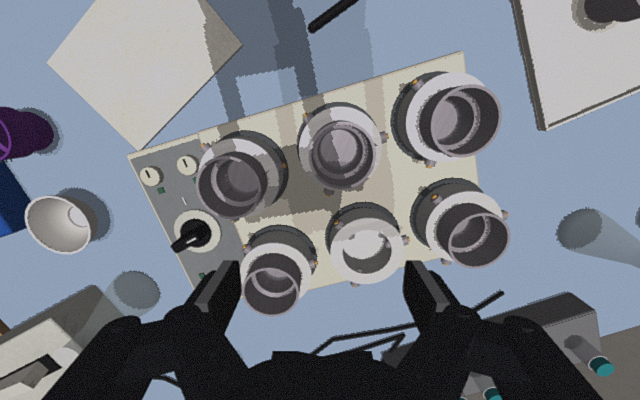

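The wrist view shows beaker rims near (232,186), (343,155), (465,122), (272,287) and (478,238). The empty pot is at (366,243), the dial at (192,236), and the white off mark near (185,200). I'll fit the stirrer pose and zoom in on the dial.

Run:
```python
from h import *
from scipy.optimize import least_squares
f=dict(np.load("w1.npz"));im=f["pixels"][:,:,::-1]
px={0:(232,186),1:(343,155),2:(465,122),3:(272,287),5:(478,238),4:(366,243)}
off={0:(-62.5,-115),1:(-62.5,0),2:(-62.5,115),3:(62.5,-115),4:(62.5,0),5:(62.5,115)}
W={k:ray(f,*p,143 if k!=4 else 109)[:2] for k,p in px.items()}
def T(q,o):
    c,s=np.cos(q[2]),np.sin(q[2]);return q[:2]+np.array([c*o[0]-s*o[1],s*o[0]+c*o[1]])
q=least_squares(lambda q:np.concatenate([T(q,off[k])-W[k] for k in W]),[490,-90,-.1]).x
print(q)
for k in W:print(k,W[k].round(1),T(q,off[k]).round(1))
d=np.array(T(q,(0,-215)));print("panel mid approx",d,"dial",ray(f,190,238,74), ray(f,196,230,42))
a=ray(f,172,250,74);b=ray(f,207,230,74);print(a,b)
cv2.imwrite("pics/c2.png",cv2.resize(im[140:300,110:310],None,fx=3.7,fy=3.7,interpolation=cv2.INTER_CUBIC))
```

```text
[ 4.97617009e+02 -9.00881563e+01 -1.29838121e-01]
0 [ 424.7 -194.5] [ 420.8 -196. ]
1 [439.  -83.6] [435.6 -82. ]
2 [454.5  29.4] [450.5  32. ]
3 [ 543.4 -209.3] [ 544.7 -212.2]
5 [573.2  13.8] [574.5  15.9]
4 [550.8 -96.3] [559.6 -98.2]
panel mid approx [ 469.78017905 -303.27847241] dial [ 472.44819864 -306.82213063   74.        ] [ 472.32127684 -313.35720757   42.        ]
[ 478.19137034 -338.05516471   74.        ] [ 471.23839182 -280.54483755   74.        ]
```

View pics/c2.png

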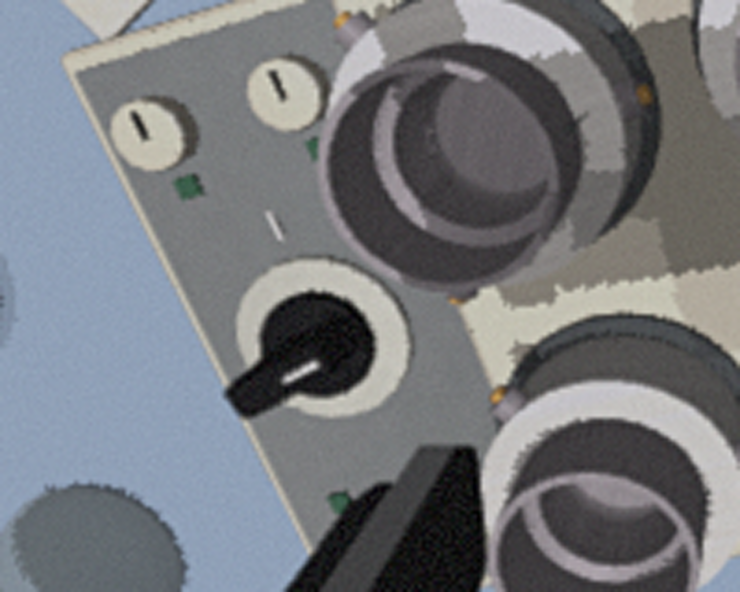

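Run:
```python
from h import *
f=dict(np.load("w1.npz"))
P=lambda u,v:(110+(u+.5)/3.7-.5,140+(v+.5)/3.7-.5)
for n,u,v,z in[("line a",283,382,74),("line b",318,365,74),("disc",323,337,44),("hub",317,344,50),("mark a",266,212,42),("mark b",284,240,42),("panel corner -x-y",68,57,42),("panel c edge",310,555,42),("end",243,393,74)]:
    print(n,ray(f,*P(u,v),z).round(1))
```

```text
line a [ 476.5 -315.2   74. ]
line b [ 475.6 -300.3   74. ]
disc [ 473.4 -311.5   44. ]
hub [ 473.7 -311.4   50. ]
mark a [ 422.3 -306.1   42. ]
mark b [ 434.2 -305.7   42. ]
panel corner -x-y [ 346.4 -339.8   42. ]
panel c edge [ 556.4 -368.5   42. ]
end [ 474.7 -330.7   74. ]
```

Request:
play_rows(rows=[{"dp":[-0.406,-0.892,0],"turn":[0,0,0],"fingers":0.4},{"dp":[-0.406,-0.892,0],"turn":[0,0,0],"fingers":0.4},{"dp":[-0.406,-0.892,0],"turn":[0,0,0],"fingers":0.4},{"dp":[-0.406,-0.892,0],"turn":[0,0,0],"fingers":0.4},{"dp":[-0.406,-0.892,0],"turn":[0,0,0],"fingers":0.4}], force=25)

```text
clock: 2.33
eef_pos: [473.6, -308.8, 269.2]
tcp_rot: [3.141, -0.0, 2.745]
contact_force: [0.5, -0.0, -0.5]
opening: 0.599
grasp_force: 0.0
```

Request:
play_rows(rows=[{"dp":[0,0,0.3],"turn":[0,0,1],"fingers":0.4},{"dp":[0,0,0.3],"turn":[0,0,1],"fingers":0.4},{"dp":[0,0,0.3],"turn":[0,0,1],"fingers":0.4},{"dp":[0,0,0.3],"turn":[0,0,1],"fingers":0.4},{"dp":[0,0,0.3],"turn":[0,0,1],"fingers":0.4}])

```text
clock: 2.75
eef_pos: [473.7, -307.0, 208.5]
tcp_rot: [3.142, -0.001, 2.215]
contact_force: [0.3, -0.9, 0.9]
opening: 0.598
grasp_force: 0.0
```

Request:
play_rows(rows=[{"dp":[0,0,0.3],"turn":[0,0,1],"fingers":0.4},{"dp":[0,0,0.3],"turn":[0,0,1],"fingers":0.4},{"dp":[0,0,0.3],"turn":[0,0,1],"fingers":0.4},{"dp":[0,0,0.3],"turn":[0,0,1],"fingers":0.4},{"dp":[0,0,0.3],"turn":[0,0,1],"fingers":0.4}])

```text
clock: 3.17
eef_pos: [473.8, -306.9, 148.7]
tcp_rot: [-3.141, -0.001, 1.692]
contact_force: [0.1, -0.8, -0.0]
opening: 0.594
grasp_force: 0.0
```

Request:
play_rows(rows=[{"dp":[0,0,0.3],"turn":[0,0,0.9],"fingers":0.4},{"dp":[0,0,0],"turn":[0,0,0],"fingers":0.4},{"dp":[0,0,0],"turn":[0,0,0],"fingers":0.4}])

```text
clock: 3.42
eef_pos: [473.5, -307.0, 136.9]
tcp_rot: [-3.14, -0.001, 1.606]
contact_force: [0.1, -0.1, 1.0]
opening: 0.604
grasp_force: 0.0
```

Run:
```python
from h import *
f=r.grab_frame("wrist");np.savez("w2",**f)
cv2.imwrite("pics/w2.png",f["pixels"][:,:,::-1]);s=r.sense();print(s["eef_pos"],s["tcp_rot"],s["opening"],s["qpos"],proj(f,(474,-311,74)),proj(f,(474,-331,74)))
```

```text
[ 473.96251136 -307.49874166  137.56436699] [-3.14135401e+00 -3.26807392e-04  1.60636220e+00] 0.6033914343584482 [-5.78252754e-01  3.69090322e-01  1.84575531e+00  1.62138239e-04
  9.27130345e-01 -6.13915993e-01] [321.94675489 226.2308075 ] [321.06411826 249.33478074]
```

View pics/w2.png

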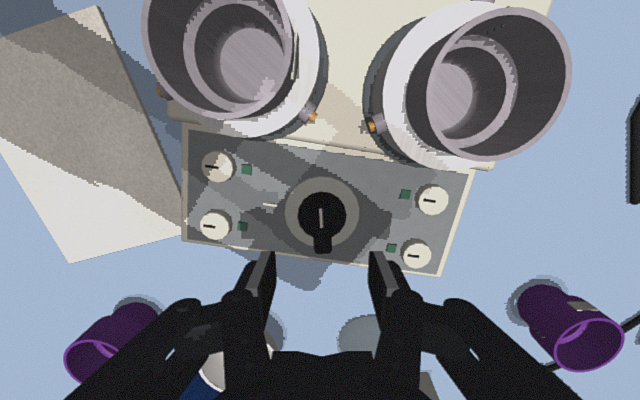

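The wrist view shows the dial bar vertical in the image at (322,230), with its pointer line at (321,218) and the off mark at (270,205). It lines up with the tool's x axis. Now I go down and grip it.

Request:
play_rows(rows=[{"dp":[-0.09,0,0.54],"turn":[0,0,0],"fingers":0.4},{"dp":[0,0,0.54],"turn":[0,0,0],"fingers":0.4},{"dp":[0,0,0.54],"turn":[0,0,0],"fingers":0.4},{"dp":[0,0,0.54],"turn":[0,0,0],"fingers":0.4},{"dp":[0,0,0],"turn":[0,0,0],"fingers":0.4}])

```text
clock: 3.88
eef_pos: [472.3, -310.4, 48.4]
tcp_rot: [-3.138, -0.003, 1.605]
contact_force: [-1.2, 0.5, -0.9]
opening: 0.599
grasp_force: 0.0
```

Request:
play_rows(rows=[{"dp":[0,0,0],"turn":[0,0,0],"fingers":1},{"dp":[0,0,0],"turn":[0,0,0],"fingers":1},{"dp":[0,0,0],"turn":[0,0,0],"fingers":1},{"dp":[0,0,0],"turn":[0,0,0],"fingers":1},{"dp":[0,0,0],"turn":[0,0,0],"fingers":1}])

```text
clock: 4.3
eef_pos: [473.5, -311.4, 51.3]
tcp_rot: [-3.141, -0.001, 1.603]
contact_force: [-3.2, 2.7, -5.6]
opening: 0.462
grasp_force: 27.3
```

Opening of 0.46 is about 39 mm, so the fingertips caught the round hub instead of the bar. I'll open, raise about 9 mm and try again.

Request:
play_rows(rows=[{"dp":[0,0,0],"turn":[0,0,0],"fingers":0.4},{"dp":[0,0,0],"turn":[0,0,0],"fingers":0.4},{"dp":[0,0,-0.22],"turn":[0,0,0],"fingers":0.4},{"dp":[0,0,0],"turn":[0,0,0],"fingers":0.4}])

```text
clock: 4.63
eef_pos: [475.6, -312.9, 61.9]
tcp_rot: [3.138, 0.002, 1.602]
contact_force: [0.6, -0.6, 0.3]
opening: 0.598
grasp_force: 0.0
```

Request:
play_rows(rows=[{"dp":[0,0,0],"turn":[0,0,0],"fingers":1},{"dp":[0,0,0],"turn":[0,0,0],"fingers":1},{"dp":[0,0,0],"turn":[0,0,0],"fingers":1},{"dp":[0,0,0],"turn":[0,0,0],"fingers":1},{"dp":[0,0,0],"turn":[0,0,0],"fingers":1}])

```text
clock: 5.05
eef_pos: [473.5, -311.8, 59.9]
tcp_rot: [-3.141, -0.0, 1.603]
contact_force: [-4.2, -0.1, 6.4]
opening: 0.159
grasp_force: 25.4
```

Request:
play_rows(rows=[{"dp":[0,0,0],"turn":[0,0,0],"fingers":1},{"dp":[0,0,0],"turn":[0,0,0],"fingers":1}])

```text
clock: 5.22
eef_pos: [473.5, -311.8, 59.9]
tcp_rot: [-3.141, -0.0, 1.603]
contact_force: [-3.4, 0.0, 6.2]
opening: 0.16
grasp_force: 25.4
```

Request:
play_rows(rows=[{"dp":[0,0,0],"turn":[0,0,-0.9],"fingers":1},{"dp":[0,0,0],"turn":[0,0,-0.9],"fingers":1},{"dp":[0,0,0],"turn":[0,0,-0.9],"fingers":1},{"dp":[0,0,0],"turn":[0,0,-0.9],"fingers":1},{"dp":[0,0,0],"turn":[0,0,-0.9],"fingers":1}])

```text
clock: 5.63
eef_pos: [474.4, -311.6, 59.9]
tcp_rot: [3.141, 0.0, 2.078]
contact_force: [2.4, 3.0, 2.8]
opening: 0.159
grasp_force: 25.1
```

Request:
play_rows(rows=[{"dp":[0,0,0],"turn":[0,0,-0.9],"fingers":1},{"dp":[0,0,0],"turn":[0,0,-0.9],"fingers":1},{"dp":[0,0,0],"turn":[0,0,-0.9],"fingers":1},{"dp":[0,0,0],"turn":[0,0,-0.9],"fingers":1},{"dp":[0,0,0],"turn":[0,0,-0.9],"fingers":1}])

```text
clock: 6.05
eef_pos: [475.1, -310.9, 59.9]
tcp_rot: [3.14, 0.001, 2.548]
contact_force: [5.5, 8.1, 2.5]
opening: 0.158
grasp_force: 25.2
```

Request:
play_rows(rows=[{"dp":[0,0,0],"turn":[0,0,-0.9],"fingers":1},{"dp":[0,0,0],"turn":[0,0,-0.9],"fingers":1},{"dp":[0,0,0],"turn":[0,0,-0.9],"fingers":1},{"dp":[0,0,0],"turn":[0,0,-0.9],"fingers":1},{"dp":[0,0,0],"turn":[0,0,-0.8],"fingers":1}])

```text
clock: 6.47
eef_pos: [475.4, -310.0, 59.9]
tcp_rot: [3.139, 0.002, 3.009]
contact_force: [8.5, 13.9, 5.4]
opening: 0.158
grasp_force: 25.4
```

Request:
play_rows(rows=[{"dp":[0,0,0],"turn":[0,0,0],"fingers":1},{"dp":[0,0,0],"turn":[0,0,0],"fingers":0.4},{"dp":[0,0,0],"turn":[0,0,0],"fingers":0.4},{"dp":[0,0,0],"turn":[0,0,0],"fingers":0.4}])

```text
clock: 6.8
eef_pos: [473.7, -311.9, 59.5]
tcp_rot: [-3.141, -0.0, 3.006]
contact_force: [0.2, -0.7, 0.3]
opening: 0.576
grasp_force: 0.0
```

Request:
play_rows(rows=[{"dp":[0,0,-0.9],"turn":[0,0,0],"fingers":0.4},{"dp":[0,0,-0.9],"turn":[0,0,0],"fingers":0.4},{"dp":[0,0,-0.9],"turn":[0,0,0],"fingers":0.4},{"dp":[0,0,0],"turn":[0,0,0],"fingers":0.4},{"dp":[0,0,0],"turn":[0,0,0],"fingers":0}])

```text
clock: 7.22
eef_pos: [475.0, -312.9, 169.9]
tcp_rot: [-3.139, 0.004, 3.005]
contact_force: [-0.2, 0.8, -0.4]
opening: 0.726
grasp_force: 0.0
```

Run:
```python
from h import *
f=r.grab_frame("wrist");np.savez("w3",**f)
im=f["pixels"][:,:,::-1];cv2.imwrite("pics/w3.png",cv2.resize(im[60:360,120:520],None,fx=2,fy=2,interpolation=cv2.INTER_CUBIC));s=r.sense();print(s["eef_pos"],s["tcp_rot"],s["opening"],s["qpos"])
```

```text
[ 473.91199726 -312.12855449  168.09073287] [-3.14087533e+00  1.09241494e-03  3.00525928e+00] 0.8088426880209277 [-5.84951197e-01  3.33216786e-01  1.81820887e+00 -2.06535604e-04
  9.88871574e-01 -2.01930035e+00]
```

View pics/w3.png

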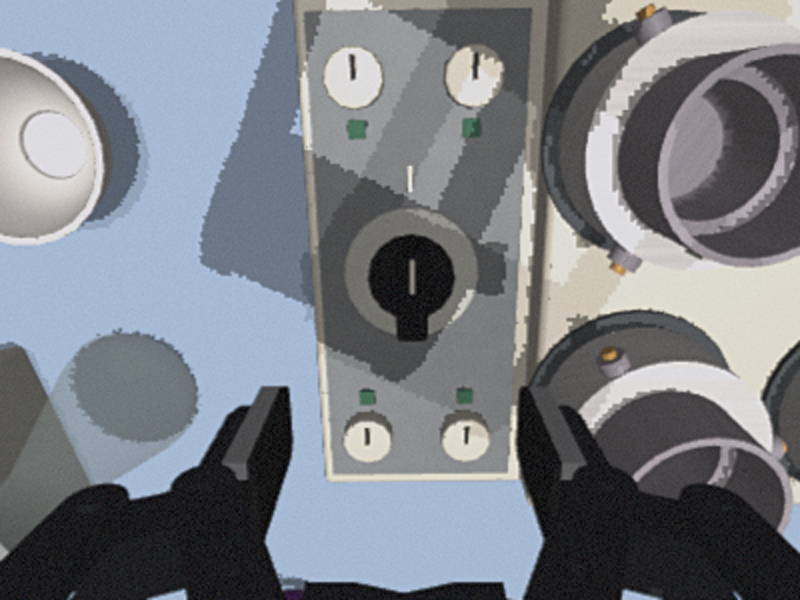

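Pointer line (412,260–293) points up at the off mark (410,165–192), and the four small dials are untouched. I'll check the angles numerically.

Run:
```python
from h import *
f=dict(np.load("w3.npz"))
P=lambda u,v,z:ray(f,120+(u+.5)/2-.5,60+(v+.5)/2-.5,z)
def yaw(a,b):d=b-a;return np.arctan2(d[1],d[0])
print("pointer",yaw(P(412,260,80),P(412,293,80)))
print("left edge",yaw(P(304,40,42),P(329,470,42)),"right",yaw(P(540,40,42),P(512,470,42)))
print("greens",yaw(P(357,129,42),P(367,397,42)),yaw(P(471,129,42),P(464,397,42)))
print("mark",P(410,178,42),"disc",P(411,270,44),"mark-disc",yaw(P(410,178,42),P(411,270,44)))
print("panel mid",sum(P(u,v,42) for u,v in[(357,129),(367,397),(471,129),(464,397)])/4)
g=im=f["pixels"]
```

```text
pointer -0.13196725950259736
left edge -0.12927806601244637 right -0.13102134650628897
greens -0.12406208988313829 -0.12598005086880998
mark [ 428.09314328 -304.54056857   42.        ] disc [ 472.14944444 -309.95676647   44.        ] mark-disc -0.1223243022800681
panel mid [ 474.75093524 -308.3899702    42.        ]
```

Dial is off to within about 0.01 rad, and the stirrer yaw is about -0.130. Next I refine the beaker rims by casting edge pixels onto the z=143 plane and fitting circles of the known radius.

```bash
cat >> h.py <<'E'
from scipy.optimize import least_squares
def rim(f,c0,z,tol=9,radii=(32,29)):
    """rim centre near c0: edge pixels cast on plane z, robust circle fit of the known radii"""
    e=cv2.Canny(cv2.GaussianBlur(cv2.cvtColor(f["pixels"],cv2.COLOR_RGB2GRAY),(3,3),0),40,100)
    v,u=np.nonzero(e);d=f["pose"][:3,:3]@np.stack([(u-f["cx"])/f["fx"],(v-f["cy"])/f["fy"],np.ones(len(u))]);o=f["pose"][:3,3]
    p=(o[:,None]+d*((z-o[2])/d[2]))[:2].T
    best=None
    for dx in(-8,-4,0,4,8):
      for dy in(-8,-4,0,4,8):
        c=np.array(c0[:2],float)+(dx,dy)
        for t in(tol,5,3):
            rr=np.hypot(*(p-c).T);q=p[abs(rr-30.5)<t+1.5]
            if len(q)<20:break
            fun=lambda c:np.min([abs(np.hypot(*(q-c).T)-R_) for R_ in radii],0)
            c=least_squares(lambda c:fun(c),c,loss="cauchy",f_scale=.7).x
        n=int((np.min([abs(np.hypot(*(p-c).T)-R_) for R_ in radii],0)<.8).sum())
        if best is None or n>best[1]:best=(c,n)
    return best
def tool(target,yaw=None):
    s=r.sense();Rm=R.from_euler("xyz",s["tcp_rot"]).as_matrix();d=Rm.T@(np.asarray(target,float)-s["eef_pos"])
    print("pos",s["eef_pos"].round(1),"yaw",round(s["tcp_rot"][2],3),"dp units",(d/40).round(3),"dist",np.linalg.norm(d).round(1), "turn units",None if yaw is None else round(-(((yaw-s["tcp_rot"][2]+np.pi)%(2*np.pi))-np.pi)*180/np.pi/6,2))
E
python3 - <<'E'
from h import *
g={0:(424,-194),1:(438,-83),2:(453,30),3:(544,-210),5:(574,15)}
for n in("w1","w3"):
    f=dict(np.load(n+".npz"))
    for k,c in g.items():
        if n=="w3" and k!=0:continue
        b=rim(f,c,143);print(n,k,b[0].round(1),b[1])
f=r.grab_frame("top");print("base",rim(f,(407,273),72))
for k,c in g.items():b=rim(f,c,143);print("top",k,b[0].round(1),b[1])
off={0:(-62.5,-115),1:(-62.5,0),2:(-62.5,115),3:(62.5,-115),5:(62.5,115)}
c,s=np.cos(.13),np.sin(.13)
for k,o in off.items():print(k,np.round([501.9+c*o[0]+s*o[1],-98.3-s*o[0]+c*o[1]],1))
tool((425,-194,215),3.01)
E
```

```text
w1 0 [ 425.3 -199.4] 308
w1 1 [439.2 -85. ] 279
w1 2 [454.7  29.9] 289
w1 3 [ 549.  -214.6] 202
w1 5 [577.4  13.7] 246
w3 0 [ 425.1 -199.9] 731
base (array([412.3418991 , 279.06260747]), 45)
top 0 [ 425.9 -196.2] 45
top 1 [441.2 -81.9] 40
top 2 [453.8  33.2] 41
top 3 [ 542.  -208.7] 42
top 5 [577.8  14.5] 41
0 [ 425.  -204.2]
1 [439.9 -90.2]
2 [454.8  23.8]
3 [ 549.  -220.4]
5 [578.8   7.6]
pos [ 473.3 -311.7  167. ] yaw 3.005 dp units [ 1.597  2.751 -1.197] dist 136.0 turn units -0.05
```

The pot spacings from the w1 fit (231 and 124.6 mm) match the given 230 and 125. I'll start with pot0 at (425.2,-199.6).

Request:
play_rows(rows=[{"dp":[0,0,-0.6],"turn":[0,0,0],"fingers":0},{"dp":[0,0,-0.6],"turn":[0,0,0],"fingers":0},{"dp":[0.39,0.65,0],"turn":[0,0,0],"fingers":0},{"dp":[0.39,0.65,0],"turn":[0,0,0],"fingers":0},{"dp":[0.39,0.65,0],"turn":[0,0,0],"fingers":0}], force=80)

```text
clock: 7.73
eef_pos: [436.7, -227.2, 214.0]
tcp_rot: [3.141, -0.003, 3.004]
contact_force: [0.2, 0.4, 0.5]
opening: 0.998
grasp_force: 0.0
```

Request:
play_rows(rows=[{"dp":[0.39,0.65,0],"turn":[0,0,0],"fingers":0},{"dp":[0,0,0],"turn":[0,0,0],"fingers":0},{"dp":[0,0,0],"turn":[0,0,0],"fingers":0},{"dp":[0,0,0],"turn":[0,0,0],"fingers":0}])

```text
clock: 8.07
eef_pos: [426.2, -200.5, 214.9]
tcp_rot: [3.142, -0.001, 3.006]
contact_force: [0.4, -0.3, -0.1]
opening: 0.998
grasp_force: 0.0
```

Run:
```python
from h import *
f=r.grab_frame("wrist");b=rim(f,(425.2,-199.6),143);print(b)
b=rim(f,(439.5,-85),143);print(b)
tool((425.2,-199.6,107))
cv2.imwrite("pics/w4.png",f["pixels"][:,:,::-1])
```

```text
(array([ 424.86800537, -199.44133248]), 324)
(array([439.28017465, -85.2613655 ]), 419)
pos [ 426.5 -200.9  215.1] yaw 3.006 dp units [0.034 0.027 2.701] dist 108.1 turn units None
```

View pics/w4.png

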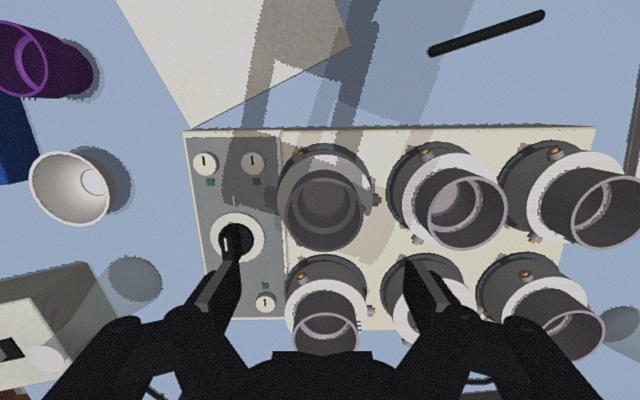

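Wrist view: the pot0 beaker (322,203) lies centred between the fingers. I go down and grip.

Request:
play_rows(rows=[{"dp":[0.01,0.01,0.7],"turn":[0,0,0],"fingers":0},{"dp":[0.01,0.01,0.7],"turn":[0,0,0],"fingers":0},{"dp":[0.01,0.01,0.7],"turn":[0,0,0],"fingers":0},{"dp":[0,0,0.55],"turn":[0,0,0],"fingers":0},{"dp":[0,0,0],"turn":[0,0,0],"fingers":0}])

```text
clock: 8.53
eef_pos: [422.8, -198.6, 105.6]
tcp_rot: [3.14, -0.007, 3.005]
contact_force: [-0.8, 0.4, -0.9]
opening: 1.002
grasp_force: 0.0
```

Request:
play_rows(rows=[{"dp":[0,0,0],"turn":[0,0,0],"fingers":1},{"dp":[0,0,0],"turn":[0,0,0],"fingers":1},{"dp":[0,0,0],"turn":[0,0,0],"fingers":1},{"dp":[0,0,0],"turn":[0,0,0],"fingers":1},{"dp":[0,0,0],"turn":[0,0,0],"fingers":1}])

```text
clock: 8.95
eef_pos: [425.9, -199.1, 111.1]
tcp_rot: [3.142, 0.002, 3.005]
contact_force: [-1.9, 4.1, 8.2]
opening: 0.729
grasp_force: 89.8
```

Request:
play_rows(rows=[{"dp":[0,0,0],"turn":[0,0,0.7],"fingers":1},{"dp":[0,0,-0.05],"turn":[0,0,0.8],"fingers":1},{"dp":[0,0,-0.06],"turn":[0,0,0.8],"fingers":1},{"dp":[0,0,-0.06],"turn":[0,0,0.8],"fingers":1},{"dp":[0,0,-0.06],"turn":[0,0,0.8],"fingers":1}])

```text
clock: 9.37
eef_pos: [425.1, -199.6, 119.0]
tcp_rot: [-3.14, 0.001, 2.594]
contact_force: [2.1, -0.6, -12.0]
opening: 0.722
grasp_force: 93.5
```

Request:
play_rows(rows=[{"dp":[0,0,-0.08],"turn":[0,0,0.8],"fingers":1},{"dp":[0,0,-0.08],"turn":[0,0,0.8],"fingers":1},{"dp":[0,0,-0.08],"turn":[0,0,0.8],"fingers":1},{"dp":[0,0,-0.08],"turn":[0,0,0.8],"fingers":1},{"dp":[0,0,-0.08],"turn":[0,0,0.8],"fingers":1}])

```text
clock: 9.78
eef_pos: [425.5, -199.7, 135.8]
tcp_rot: [3.141, 0.002, 2.174]
contact_force: [-0.6, -0.9, -1.2]
opening: 0.726
grasp_force: 95.3
```

Request:
play_rows(rows=[{"dp":[0,0,-0.08],"turn":[0,0,0.8],"fingers":1},{"dp":[0,0,-0.08],"turn":[0,0,0.8],"fingers":1},{"dp":[0,0,-0.08],"turn":[0,0,0.8],"fingers":1},{"dp":[0,0,-0.08],"turn":[0,0,0.8],"fingers":1},{"dp":[0,0,-0.08],"turn":[0,0,0.8],"fingers":1}])

```text
clock: 10.2
eef_pos: [425.8, -199.6, 152.0]
tcp_rot: [3.14, 0.002, 1.755]
contact_force: [0.0, 0.1, -0.4]
opening: 0.722
grasp_force: 95.4
```

Request:
play_rows(rows=[{"dp":[0,0,-0.6],"turn":[0,0,0],"fingers":1},{"dp":[0,0,-0.6],"turn":[0,0,0],"fingers":1},{"dp":[0,0,-0.5],"turn":[0,0,0],"fingers":1},{"dp":[0.5,0.09,0],"turn":[0,0,0],"fingers":1},{"dp":[0.85,0.16,0],"turn":[0,0,0],"fingers":1}])

```text
clock: 10.62
eef_pos: [426.8, -146.2, 221.4]
tcp_rot: [3.137, 0.004, 1.757]
contact_force: [0.2, 0.6, -2.0]
opening: 0.726
grasp_force: 95.4
```

Request:
play_rows(rows=[{"dp":[0.85,0.16,0],"turn":[0,0,0],"fingers":1},{"dp":[0.85,0.16,0],"turn":[0,0,0],"fingers":1},{"dp":[0.85,0.16,0],"turn":[0,0,0],"fingers":1},{"dp":[0.85,0.16,0],"turn":[0,0,0],"fingers":1},{"dp":[0.85,0.16,0],"turn":[0,0,0],"fingers":1}])

```text
clock: 11.03
eef_pos: [424.8, 30.2, 220.0]
tcp_rot: [3.139, 0.001, 1.759]
contact_force: [0.5, -1.4, -1.7]
opening: 0.725
grasp_force: 95.4
```

Request:
play_rows(rows=[{"dp":[0.85,0.16,0],"turn":[0,0,0],"fingers":1},{"dp":[0.85,0.16,0],"turn":[0,0,0],"fingers":1},{"dp":[0.85,0.16,0],"turn":[0,0,0],"fingers":1},{"dp":[0.5,0.09,0],"turn":[0,0,0],"fingers":1},{"dp":[0.25,0.05,0],"turn":[0,0,0],"fingers":1}])

```text
clock: 11.45
eef_pos: [424.6, 165.7, 219.9]
tcp_rot: [3.139, -0.0, 1.762]
contact_force: [0.4, 0.2, -1.8]
opening: 0.723
grasp_force: 95.4
```

Request:
play_rows(rows=[{"dp":[0,0,0],"turn":[0,0,0],"fingers":1},{"dp":[0,0,0],"turn":[0,0,0],"fingers":1}])

```text
clock: 11.62
eef_pos: [424.2, 162.9, 219.2]
tcp_rot: [3.141, 0.001, 1.761]
contact_force: [-0.3, -0.6, -1.6]
opening: 0.727
grasp_force: 95.4
```

Run:
```python
from h import *
f=r.grab_frame("wrist");b=rim(f,(411,277),72);print(b)
tool((b[0][0],b[0][1],120))
t=r.grab_frame("top");print(rim(t,(411,277),72))
cv2.imwrite("pics/w5.png",f["pixels"][:,:,::-1])
```

```text
(array([410.26224665, 279.26967757]), 328)
pos [424.1 162.4 219.1] yaw 1.76 dp units [2.936 0.208 2.475] dist 153.8 turn units None
(array([405.1565609 , 269.92421854]), 32)
```

View pics/w5.png

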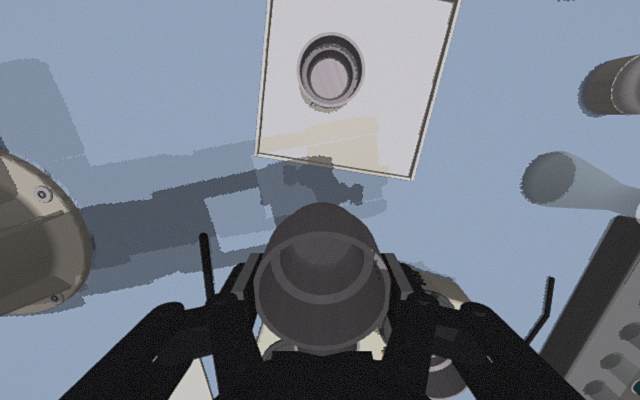

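Wrist view: the base beaker is at (331,70) on the tray, giving world (410.3,279.3). The held beaker hangs straight at (322,275). I'll place it.

Request:
play_rows(rows=[{"dp":[0.4,0.03,0],"turn":[0,0,0],"fingers":1},{"dp":[0.8,0.05,0],"turn":[0,0,0],"fingers":1},{"dp":[0.8,0.06,0],"turn":[0,0,0],"fingers":1},{"dp":[0.6,0.05,0.4],"turn":[0,0,0],"fingers":1},{"dp":[0.336,0.02,0.7],"turn":[0,0,0],"fingers":1}])

```text
clock: 12.13
eef_pos: [412.7, 282.6, 177.2]
tcp_rot: [3.135, -0.003, 1.759]
contact_force: [0.2, 0.4, -2.0]
opening: 0.726
grasp_force: 95.4
```

Request:
play_rows(rows=[{"dp":[0,0,0.7],"turn":[0,0,0],"fingers":1},{"dp":[0,0,0.5],"turn":[0,0,0],"fingers":1},{"dp":[0,0,0],"turn":[0,0,0],"fingers":1},{"dp":[0,0,0],"turn":[0,0,0],"fingers":1},{"dp":[0,0,0],"turn":[0,0,0],"fingers":1}])

```text
clock: 12.55
eef_pos: [411.3, 279.8, 128.0]
tcp_rot: [3.14, -0.0, 1.758]
contact_force: [1.0, 0.3, -0.9]
opening: 0.725
grasp_force: 95.3
```

Run:
```python
from h import *
f=r.grab_frame("wrist");print(rim(f,(410.3,279.3),72,5))
tool((410.3,279.3,75));print(r.sense()["contact_force"])
t=r.grab_frame("scene");np.savez("s1",**t)
```

```text
(array([407.58376605, 285.33962373]), 161)
pos [411.5 280.1 128.4] yaw 1.758 dp units [-0.016 -0.037  1.335] dist 53.4 turn units None
[ 0.21098156  0.57068663 -0.60697691]
```

Request:
play_rows(rows=[{"dp":[-0.016,-0.037,0.3],"turn":[0,0,0],"fingers":1},{"dp":[0,0,0.25],"turn":[0,0,0],"fingers":1},{"dp":[0,0,0.2],"turn":[0,0,0],"fingers":1},{"dp":[0,0,0.2],"turn":[0,0,0],"fingers":1},{"dp":[0,0,0.15],"turn":[0,0,0],"fingers":1}])

```text
clock: 13.07
eef_pos: [408.9, 279.2, 82.2]
tcp_rot: [-3.141, 0.0, 1.759]
contact_force: [0.8, -0.5, -0.4]
opening: 0.725
grasp_force: 95.3
```

Request:
play_rows(rows=[{"dp":[0,0,0.1],"turn":[0,0,0],"fingers":1},{"dp":[0,0,0.05],"turn":[0,0,0],"fingers":1},{"dp":[0,0,0],"turn":[0,0,0],"fingers":1},{"dp":[0,0,0],"turn":[0,0,0],"fingers":1}])

```text
clock: 13.4
eef_pos: [409.0, 279.4, 76.9]
tcp_rot: [-3.142, 0.0, 1.76]
contact_force: [-0.3, -0.2, -1.3]
opening: 0.723
grasp_force: 95.3
```

Request:
play_rows(rows=[{"dp":[0,0,0.05],"turn":[0,0,0],"fingers":1},{"dp":[0,0,0.03],"turn":[0,0,0],"fingers":1},{"dp":[0,0,0],"turn":[0,0,0],"fingers":1}])

```text
clock: 13.65
eef_pos: [409.3, 279.5, 74.2]
tcp_rot: [3.141, -0.0, 1.759]
contact_force: [-1.7, 0.8, 3.5]
opening: 0.727
grasp_force: 95.8
```

Request:
play_rows(rows=[{"dp":[0,0,0.03],"turn":[0,0,0],"fingers":1},{"dp":[0,0,0.0],"turn":[0,0,0],"fingers":1}])

```text
clock: 13.82
eef_pos: [409.3, 279.6, 74.1]
tcp_rot: [3.141, -0.0, 1.759]
contact_force: [-4.4, -2.5, 21.2]
opening: 0.728
grasp_force: 98.0
```

Seated: contact came at TCP z 74.1, against 74 expected. I release, retreat, and check the stack from above.

Request:
play_rows(rows=[{"dp":[0,0,-0.03],"turn":[0,0,0],"fingers":0.2},{"dp":[0,0,0],"turn":[0,0,0],"fingers":0},{"dp":[0,0,0],"turn":[0,0,0],"fingers":0},{"dp":[0,0,-0.4],"turn":[0,0,0],"fingers":0},{"dp":[0,0,-0.8],"turn":[0,0,0],"fingers":0}])

```text
clock: 14.23
eef_pos: [406.8, 277.8, 119.2]
tcp_rot: [-3.136, 0.003, 1.759]
contact_force: [0.8, 0.4, -0.4]
opening: 1.001
grasp_force: 0.0
```

Request:
play_rows(rows=[{"dp":[0,0,-0.8],"turn":[0,0,0],"fingers":0},{"dp":[0,0,-0.8],"turn":[0,0,0],"fingers":0},{"dp":[0,0,-0.8],"turn":[0,0,0],"fingers":0},{"dp":[0,0,0],"turn":[0,0,0],"fingers":0},{"dp":[0,0,0],"turn":[0,0,0],"fingers":0}])

```text
clock: 14.65
eef_pos: [409.9, 279.9, 219.3]
tcp_rot: [3.138, -0.002, 1.759]
contact_force: [-0.0, -0.2, 0.3]
opening: 1.003
grasp_force: 0.0
```

Run:
```python
from h import *
f=r.grab_frame("wrist")
for z in(100,106,112):print(z,rim(f,(410,279.5),z))
cv2.imwrite("pics/w6.png",f["pixels"][:,:,::-1])
tool((439.4,-85.1,218))
```

```text
100 (array([410.03523259, 277.73794374]), 177)
106 (array([409.37006407, 280.11523286]), 226)
112 (array([407.55340934, 281.90534862]), 181)
pos [409.  279.3 217.7] yaw 1.759 dp units [-9.091 -0.961 -0.01 ] dist 365.7 turn units None
```

View pics/w6.png

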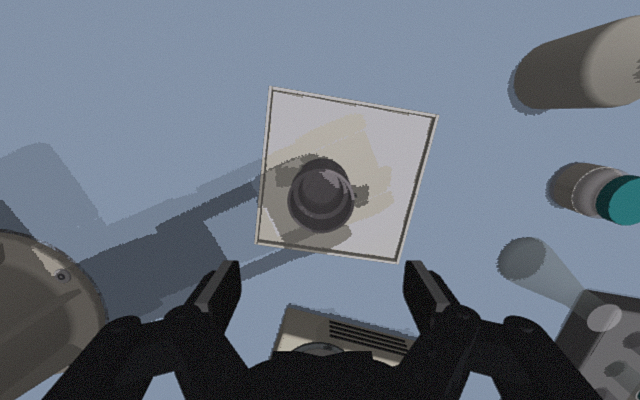

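Wrist view: the two-beaker stack stands at (321,195) on the tray, and its rim fits best at z=106, so it is nested. On to pot1.

Request:
play_rows(rows=[{"dp":[-0.91,-0.096,0],"turn":[0,0,0],"fingers":0},{"dp":[-0.91,-0.096,0],"turn":[0,0,0],"fingers":0},{"dp":[-0.91,-0.096,0],"turn":[0,0,0],"fingers":0},{"dp":[-0.91,-0.096,0],"turn":[0,0,0],"fingers":0},{"dp":[-0.91,-0.096,0],"turn":[0,0,0],"fingers":0}])

```text
clock: 15.12
eef_pos: [422.8, 95.2, 215.9]
tcp_rot: [-3.139, 0.0, 1.76]
contact_force: [0.1, -0.3, -0.3]
opening: 0.998
grasp_force: 0.0
```

Request:
play_rows(rows=[{"dp":[-0.91,-0.096,0],"turn":[0,0,0],"fingers":0},{"dp":[-0.91,-0.096,0],"turn":[0,0,0],"fingers":0},{"dp":[-0.91,-0.096,0],"turn":[0,0,0],"fingers":0},{"dp":[-0.91,-0.096,0],"turn":[0,0,0],"fingers":0},{"dp":[-0.91,-0.096,0],"turn":[0,0,0],"fingers":0}])

```text
clock: 15.53
eef_pos: [438.1, -87.1, 216.0]
tcp_rot: [-3.139, -0.001, 1.759]
contact_force: [0.5, 1.3, -0.2]
opening: 0.996
grasp_force: 0.0
```

Request:
play_rows(rows=[{"dp":[0,0,0.6],"turn":[0,0,0],"fingers":0},{"dp":[0,0,0],"turn":[0,0,0],"fingers":0},{"dp":[0,0,0],"turn":[0,0,0],"fingers":0},{"dp":[0,0,0],"turn":[0,0,0],"fingers":0}])

```text
clock: 15.87
eef_pos: [438.8, -84.6, 193.1]
tcp_rot: [-3.14, -0.001, 1.76]
contact_force: [0.5, -0.0, 0.7]
opening: 1.002
grasp_force: 0.0
```

Run:
```python
from h import *
f=r.grab_frame("wrist");b=rim(f,(439.4,-85.1),143);print(b)
tool((*b[0],109))
```

```text
(array([439.51332918, -84.62108968]), 388)
pos [439.3 -84.5 193.7] yaw 1.761 dp units [-0.005  0.006  2.117] dist 84.7 turn units None
```

Request:
play_rows(rows=[{"dp":[0,0,0.7],"turn":[0,0,0],"fingers":0},{"dp":[0,0,0.7],"turn":[0,0,0],"fingers":0},{"dp":[0,0,0.5],"turn":[0,0,0],"fingers":0},{"dp":[0,0,0.22],"turn":[0,0,0],"fingers":0},{"dp":[0,0,0],"turn":[0,0,0],"fingers":0}])

```text
clock: 16.33
eef_pos: [438.6, -84.4, 107.8]
tcp_rot: [-3.139, -0.001, 1.761]
contact_force: [0.2, -0.5, 0.2]
opening: 0.996
grasp_force: 0.0
```

Request:
play_rows(rows=[{"dp":[0,0,0],"turn":[0,0,0],"fingers":0},{"dp":[0,0,0],"turn":[0,0,0],"fingers":1},{"dp":[0,0,0],"turn":[0,0,0],"fingers":1},{"dp":[0,0,0],"turn":[0,0,0],"fingers":1},{"dp":[0,0,0],"turn":[0,0,0],"fingers":1}])

```text
clock: 16.75
eef_pos: [439.7, -85.6, 110.8]
tcp_rot: [3.141, 0.001, 1.76]
contact_force: [-5.4, 1.0, 16.4]
opening: 0.742
grasp_force: 83.4
```

Request:
play_rows(rows=[{"dp":[0,0,0],"turn":[0,0,0],"fingers":1},{"dp":[0,0,0],"turn":[0,0,0],"fingers":1}])

```text
clock: 16.92
eef_pos: [439.7, -85.6, 110.8]
tcp_rot: [3.141, 0.001, 1.76]
contact_force: [-5.5, 1.5, 16.2]
opening: 0.736
grasp_force: 83.4
```

Request:
play_rows(rows=[{"dp":[0,0,0],"turn":[0,0,-0.7],"fingers":1},{"dp":[0,0,-0.05],"turn":[0,0,-0.8],"fingers":1},{"dp":[0,0,-0.06],"turn":[0,0,-0.8],"fingers":1},{"dp":[0,0,-0.06],"turn":[0,0,-0.8],"fingers":1},{"dp":[0,0,-0.06],"turn":[0,0,-0.8],"fingers":1}])

```text
clock: 17.33
eef_pos: [439.5, -85.4, 118.3]
tcp_rot: [3.141, 0.0, 2.171]
contact_force: [3.1, 2.6, -9.9]
opening: 0.742
grasp_force: 92.8
```

Request:
play_rows(rows=[{"dp":[0,0,-0.08],"turn":[0,0,-0.8],"fingers":1},{"dp":[0,0,-0.08],"turn":[0,0,-0.8],"fingers":1},{"dp":[0,0,-0.08],"turn":[0,0,-0.8],"fingers":1},{"dp":[0,0,-0.08],"turn":[0,0,-0.8],"fingers":1},{"dp":[0,0,-0.08],"turn":[0,0,-0.8],"fingers":1}])

```text
clock: 17.75
eef_pos: [440.1, -85.4, 135.2]
tcp_rot: [3.141, 0.002, 2.591]
contact_force: [-0.1, -0.5, -0.7]
opening: 0.737
grasp_force: 95.5
```

Request:
play_rows(rows=[{"dp":[0,0,-0.08],"turn":[0,0,-0.8],"fingers":1},{"dp":[0,0,-0.08],"turn":[0,0,-0.8],"fingers":1},{"dp":[0,0,-0.08],"turn":[0,0,-0.8],"fingers":1},{"dp":[0,0,-0.08],"turn":[0,0,-0.8],"fingers":1},{"dp":[0,0,-0.08],"turn":[0,0,-0.8],"fingers":1}])

```text
clock: 18.17
eef_pos: [439.9, -85.6, 151.3]
tcp_rot: [-3.141, 0.002, 3.01]
contact_force: [0.7, -0.4, -0.5]
opening: 0.732
grasp_force: 95.4
```

Run:
```python
from h import *
tool((495,280,230))
```

```text
pos [439.9 -85.6 151.3] yaw 3.01 dp units [-0.165  9.241 -1.968] dist 378.0 turn units None
```

Request:
play_rows(rows=[{"dp":[0,0,-0.66],"turn":[0,0,0],"fingers":1},{"dp":[0,0,-0.66],"turn":[0,0,0],"fingers":1},{"dp":[0,0,-0.66],"turn":[0,0,0],"fingers":1},{"dp":[-0.01,0.44,0],"turn":[0,0,0],"fingers":1},{"dp":[-0.02,0.88,0],"turn":[0,0,0],"fingers":1}])

```text
clock: 18.58
eef_pos: [449.2, -34.9, 232.3]
tcp_rot: [-3.141, 0.006, 3.003]
contact_force: [0.7, 0.5, -0.6]
opening: 0.737
grasp_force: 95.4
```

Request:
play_rows(rows=[{"dp":[-0.02,0.88,0],"turn":[0,0,0],"fingers":1},{"dp":[-0.02,0.88,0],"turn":[0,0,0],"fingers":1},{"dp":[-0.02,0.88,0],"turn":[0,0,0],"fingers":1},{"dp":[-0.02,0.88,0],"turn":[0,0,0],"fingers":1},{"dp":[-0.02,0.88,0],"turn":[0,0,0],"fingers":1}])

```text
clock: 19.0
eef_pos: [475.9, 142.4, 230.5]
tcp_rot: [3.141, 0.002, 3.006]
contact_force: [0.8, 0.5, -0.5]
opening: 0.737
grasp_force: 95.4
```

Request:
play_rows(rows=[{"dp":[-0.02,0.88,0],"turn":[0,0,0],"fingers":1},{"dp":[-0.02,0.88,0],"turn":[0,0,0],"fingers":1},{"dp":[-0.02,0.88,0],"turn":[0,0,0],"fingers":1},{"dp":[-0.01,0.6,0],"turn":[0,0,0],"fingers":1},{"dp":[0,0.28,0],"turn":[0,0,0],"fingers":1}])

```text
clock: 19.42
eef_pos: [498.0, 282.9, 230.4]
tcp_rot: [3.14, 0.002, 3.007]
contact_force: [0.4, -0.6, -1.4]
opening: 0.737
grasp_force: 95.4
```

Request:
play_rows(rows=[{"dp":[0,0,0],"turn":[0,0,0],"fingers":1},{"dp":[0,0,0],"turn":[0,0,0],"fingers":1},{"dp":[0,0,0],"turn":[0,0,0],"fingers":1}])

```text
clock: 19.67
eef_pos: [497.2, 278.5, 229.5]
tcp_rot: [-3.141, -0.0, 3.005]
contact_force: [0.1, -1.2, -1.2]
opening: 0.735
grasp_force: 95.4
```

Run:
```python
from h import *
f=r.grab_frame("wrist");np.savez("w7",**f)
b=rim(f,(409.5,279.7),106);print(b)
tool((*b[0],150))
```

```text
(array([409.44469096, 279.92852415]), 412)
pos [497.3 278.3 229.5] yaw 3.005 dp units [ 2.181 -0.26   1.988] dist 118.5 turn units None
```

Request:
play_rows(rows=[{"dp":[0.5,-0.06,0],"turn":[0,0,0],"fingers":1},{"dp":[0.7,-0.08,0],"turn":[0,0,0],"fingers":1},{"dp":[0.7,-0.08,0],"turn":[0,0,0],"fingers":1},{"dp":[0.281,-0.04,0.5],"turn":[0,0,0],"fingers":1},{"dp":[0,0,0.6],"turn":[0,0,0],"fingers":1}])

```text
clock: 20.13
eef_pos: [408.3, 280.4, 186.6]
tcp_rot: [3.14, 0.002, 3.005]
contact_force: [0.9, -0.1, -1.6]
opening: 0.733
grasp_force: 95.5
```

Request:
play_rows(rows=[{"dp":[0,0,0.5],"turn":[0,0,0],"fingers":1},{"dp":[0,0,0.3],"turn":[0,0,0],"fingers":1},{"dp":[0,0,0],"turn":[0,0,0],"fingers":1},{"dp":[0,0,0],"turn":[0,0,0],"fingers":1},{"dp":[0,0,0],"turn":[0,0,0],"fingers":1}])

```text
clock: 20.55
eef_pos: [410.3, 280.9, 154.2]
tcp_rot: [3.141, 0.001, 3.005]
contact_force: [-0.7, -0.3, -1.3]
opening: 0.734
grasp_force: 95.4
```

Run:
```python
from h import *
tool((409.4,279.9,109));print(r.sense()["contact_force"])
```

```text
pos [410.3 280.9 154.2] yaw 3.005 dp units [ 0.02  -0.029  1.131] dist 45.3 turn units None
[-0.70900128 -0.31677623 -1.32937574]
```

Request:
play_rows(rows=[{"dp":[0.02,-0.029,0.3],"turn":[0,0,0],"fingers":1},{"dp":[0,0,0.25],"turn":[0,0,0],"fingers":1},{"dp":[0,0,0.2],"turn":[0,0,0],"fingers":1},{"dp":[0,0,0.2],"turn":[0,0,0],"fingers":1},{"dp":[0,0,0.1],"turn":[0,0,0],"fingers":1}])

```text
clock: 20.97
eef_pos: [408.4, 279.9, 110.4]
tcp_rot: [-3.141, -0.001, 3.005]
contact_force: [1.4, 0.4, -1.4]
opening: 0.737
grasp_force: 95.4
```

Request:
play_rows(rows=[{"dp":[0,0,0.05],"turn":[0,0,0],"fingers":1},{"dp":[0,0,0.03],"turn":[0,0,0],"fingers":1},{"dp":[0,0,0],"turn":[0,0,0],"fingers":1},{"dp":[0,0,0],"turn":[0,0,0],"fingers":1}])

```text
clock: 21.3
eef_pos: [408.9, 280.3, 108.3]
tcp_rot: [3.141, 0.0, 3.006]
contact_force: [0.1, 0.4, -0.9]
opening: 0.734
grasp_force: 95.5
```

Request:
play_rows(rows=[{"dp":[0,0,0.03],"turn":[0,0,0],"fingers":1},{"dp":[0,0,0],"turn":[0,0,0],"fingers":1}])

```text
clock: 21.47
eef_pos: [409.2, 280.4, 108.0]
tcp_rot: [3.141, 0.001, 3.006]
contact_force: [-2.7, -1.3, 12.2]
opening: 0.74
grasp_force: 96.7
```

Request:
play_rows(rows=[{"dp":[0,0,-0.03],"turn":[0,0,0],"fingers":0.2},{"dp":[0,0,0],"turn":[0,0,0],"fingers":0},{"dp":[0,0,0],"turn":[0,0,0],"fingers":0},{"dp":[0,0,-0.4],"turn":[0,0,0],"fingers":0},{"dp":[0,0,-0.8],"turn":[0,0,0],"fingers":0}])

```text
clock: 21.88
eef_pos: [406.6, 278.7, 153.6]
tcp_rot: [-3.137, -0.005, 3.006]
contact_force: [0.7, -0.1, 0.6]
opening: 1.0
grasp_force: 0.0
```

Request:
play_rows(rows=[{"dp":[0,0,-0.8],"turn":[0,0,0],"fingers":0},{"dp":[0,0,-0.8],"turn":[0,0,0],"fingers":0},{"dp":[0,0,-0.4],"turn":[0,0,0],"fingers":0},{"dp":[0,0,0],"turn":[0,0,0],"fingers":0},{"dp":[0,0,0],"turn":[0,0,0],"fingers":0}])

```text
clock: 22.3
eef_pos: [409.0, 280.4, 236.6]
tcp_rot: [3.14, 0.001, 3.006]
contact_force: [0.2, 0.2, -0.3]
opening: 0.997
grasp_force: 0.0
```

Run:
```python
from h import *
f=r.grab_frame("wrist");np.savez("w8",**f)
for z in(134,140,146):print(z,rim(f,(409.4,280),z))
tool((454.5,29.9,200))
```

```text
134 (array([409.45738088, 279.49343635]), 235)
140 (array([407.62420716, 279.82447857]), 305)
146 (array([406.40064375, 278.59844606]), 228)
pos [408.4 279.9 235.5] yaw 3.006 dp units [-1.99  -6.037  0.888] dist 256.7 turn units None
```

Request:
play_rows(rows=[{"dp":[-0.282,-0.864,0],"turn":[0,0,0],"fingers":0},{"dp":[-0.282,-0.864,0],"turn":[0,0,0],"fingers":0},{"dp":[-0.282,-0.864,0],"turn":[0,0,0],"fingers":0},{"dp":[-0.282,-0.864,0],"turn":[0,0,0],"fingers":0},{"dp":[-0.282,-0.864,0],"turn":[0,0,0],"fingers":0}])

```text
clock: 22.77
eef_pos: [440.1, 99.5, 234.3]
tcp_rot: [-3.141, -0.003, 3.006]
contact_force: [0.8, -0.5, 1.2]
opening: 1.001
grasp_force: 0.0
```

Request:
play_rows(rows=[{"dp":[-0.282,-0.864,0],"turn":[0,0,0],"fingers":0},{"dp":[-0.282,-0.864,0],"turn":[0,0,0],"fingers":0},{"dp":[0,0,0.7],"turn":[0,0,0],"fingers":0},{"dp":[0,0,0],"turn":[0,0,0],"fingers":0},{"dp":[0,0,0],"turn":[0,0,0],"fingers":0}])

```text
clock: 23.18
eef_pos: [452.1, 29.5, 206.0]
tcp_rot: [-3.141, -0.006, 3.004]
contact_force: [0.3, 0.4, 0.7]
opening: 0.995
grasp_force: 0.0
```

Request:
play_rows(rows=[{"dp":[0,0,0],"turn":[0,0,0],"fingers":0}])

```text
clock: 23.27
eef_pos: [453.5, 30.4, 207.7]
tcp_rot: [-3.141, -0.002, 3.006]
contact_force: [0.5, 0.4, -0.6]
opening: 1.002
grasp_force: 0.0
```

Run:
```python
from h import *
f=r.grab_frame("wrist");b=rim(f,(454.5,29.9),143);print(b)
tool((*b[0],109))
```

```text
(array([454.37217234,  30.61390995]), 347)
pos [454.   30.6 208.2] yaw 3.007 dp units [-1.100e-02  1.000e-03  2.481e+00] dist 99.2 turn units None
```

Request:
play_rows(rows=[{"dp":[-0.01,0,0.7],"turn":[0,0,0],"fingers":0},{"dp":[0,0,0.7],"turn":[0,0,0],"fingers":0},{"dp":[0,0,0.6],"turn":[0,0,0],"fingers":0},{"dp":[0,0,0.35],"turn":[0,0,0],"fingers":0},{"dp":[0,0,0.13],"turn":[0,0,0],"fingers":0}])

```text
clock: 23.73
eef_pos: [453.5, 30.7, 107.5]
tcp_rot: [-3.141, -0.002, 3.008]
contact_force: [-0.4, -0.5, 1.0]
opening: 0.999
grasp_force: 0.0
```

Request:
play_rows(rows=[{"dp":[0,0,0],"turn":[0,0,0],"fingers":0},{"dp":[0,0,0],"turn":[0,0,0],"fingers":0},{"dp":[0,0,0],"turn":[0,0,0],"fingers":1},{"dp":[0,0,0],"turn":[0,0,0],"fingers":1},{"dp":[0,0,0],"turn":[0,0,0],"fingers":1}])

```text
clock: 24.15
eef_pos: [455.7, 30.9, 110.8]
tcp_rot: [3.139, 0.002, 3.004]
contact_force: [-3.3, 9.1, 13.6]
opening: 0.729
grasp_force: 84.5
```

Request:
play_rows(rows=[{"dp":[0,0,0],"turn":[0,0,0],"fingers":1},{"dp":[0,0,0],"turn":[0,0,0],"fingers":1},{"dp":[0,0,0],"turn":[0,0,0],"fingers":1}])

```text
clock: 24.4
eef_pos: [455.7, 30.9, 110.8]
tcp_rot: [3.139, 0.002, 3.004]
contact_force: [-4.0, 8.0, 13.5]
opening: 0.727
grasp_force: 84.6
```

Request:
play_rows(rows=[{"dp":[0,0,0],"turn":[0,0,0.7],"fingers":1},{"dp":[0,0,-0.05],"turn":[0,0,0.8],"fingers":1},{"dp":[0,0,-0.06],"turn":[0,0,0.8],"fingers":1},{"dp":[0,0,-0.06],"turn":[0,0,0.8],"fingers":1},{"dp":[0,0,-0.06],"turn":[0,0,0.8],"fingers":1}])

```text
clock: 24.82
eef_pos: [453.8, 29.0, 117.8]
tcp_rot: [-3.14, -0.0, 2.594]
contact_force: [1.0, -5.5, -11.2]
opening: 0.725
grasp_force: 93.2
```

Request:
play_rows(rows=[{"dp":[0,0,-0.08],"turn":[0,0,0.8],"fingers":1},{"dp":[0,0,-0.08],"turn":[0,0,0.8],"fingers":1},{"dp":[0,0,-0.08],"turn":[0,0,0.8],"fingers":1},{"dp":[0,0,-0.08],"turn":[0,0,0.8],"fingers":1},{"dp":[0,0,-0.08],"turn":[0,0,0.8],"fingers":1}])

```text
clock: 25.23
eef_pos: [454.3, 29.4, 134.7]
tcp_rot: [-3.141, 0.0, 2.174]
contact_force: [-0.5, -0.5, -0.7]
opening: 0.726
grasp_force: 95.0
```

Request:
play_rows(rows=[{"dp":[0,0,-0.08],"turn":[0,0,0.8],"fingers":1},{"dp":[0,0,-0.08],"turn":[0,0,0.8],"fingers":1},{"dp":[0,0,-0.08],"turn":[0,0,0.8],"fingers":1},{"dp":[0,0,-0.08],"turn":[0,0,0.8],"fingers":1},{"dp":[0,0,-0.08],"turn":[0,0,0.8],"fingers":1}])

```text
clock: 25.65
eef_pos: [454.9, 29.7, 151.1]
tcp_rot: [3.14, 0.0, 1.755]
contact_force: [0.5, 0.3, -1.0]
opening: 0.731
grasp_force: 95.0
```

Run:
```python
from h import *
tool((423,190,255))
```

```text
pos [454.9  29.7 151.1] yaw 1.755 dp units [ 4.086 -0.045 -2.599] dist 193.7 turn units None
```

Request:
play_rows(rows=[{"dp":[0,0,-0.8],"turn":[0,0,0],"fingers":1},{"dp":[0,0,-0.9],"turn":[0,0,0],"fingers":1},{"dp":[0,0,-0.9],"turn":[0,0,0],"fingers":1},{"dp":[0.6,0,0],"turn":[0,0,0],"fingers":1},{"dp":[0.9,-0.01,0],"turn":[0,0,0],"fingers":1}])

```text
clock: 26.07
eef_pos: [445.0, 87.8, 257.6]
tcp_rot: [3.135, 0.001, 1.756]
contact_force: [0.4, 1.2, -2.4]
opening: 0.725
grasp_force: 95.1
```

Request:
play_rows(rows=[{"dp":[0.9,-0.01,0],"turn":[0,0,0],"fingers":1},{"dp":[0.9,-0.01,0],"turn":[0,0,0],"fingers":1},{"dp":[0.5,-0.01,0],"turn":[0,0,0],"fingers":1},{"dp":[0.2,0,0],"turn":[0,0,0],"fingers":1},{"dp":[0,0,0],"turn":[0,0,0],"fingers":1}])

```text
clock: 26.48
eef_pos: [422.7, 187.9, 254.7]
tcp_rot: [3.141, -0.0, 1.762]
contact_force: [0.4, 0.1, -1.0]
opening: 0.728
grasp_force: 95.1
```

Request:
play_rows(rows=[{"dp":[0,0,0],"turn":[0,0,0],"fingers":1},{"dp":[0,0,0],"turn":[0,0,0],"fingers":1}])

```text
clock: 26.65
eef_pos: [423.1, 185.6, 254.3]
tcp_rot: [3.141, 0.0, 1.759]
contact_force: [-0.4, 0.6, -1.6]
opening: 0.724
grasp_force: 95.1
```

Run:
```python
from h import *
f=r.grab_frame("wrist");np.savez("w9",**f)
b=rim(f,(409,280),140);print(b)
tool((*b[0],190))
```

```text
(array([407.88647953, 279.69115075]), 462)
pos [423.2 185.4 254.2] yaw 1.758 dp units [2.387 0.064 1.604] dist 115.1 turn units None
```

Request:
play_rows(rows=[{"dp":[0.5,0.01,0],"turn":[0,0,0],"fingers":1},{"dp":[0.8,0.02,0],"turn":[0,0,0],"fingers":1},{"dp":[0.7,0.02,0],"turn":[0,0,0],"fingers":1},{"dp":[0.387,0.014,0.3],"turn":[0,0,0],"fingers":1},{"dp":[0,0,0.6],"turn":[0,0,0],"fingers":1}])

```text
clock: 27.12
eef_pos: [409.6, 283.6, 220.2]
tcp_rot: [3.136, -0.003, 1.759]
contact_force: [0.4, 0.9, -1.5]
opening: 0.728
grasp_force: 95.1
```

Request:
play_rows(rows=[{"dp":[0,0,0.4],"turn":[0,0,0],"fingers":1},{"dp":[0,0,0.3],"turn":[0,0,0],"fingers":1},{"dp":[0,0,0],"turn":[0,0,0],"fingers":1},{"dp":[0,0,0],"turn":[0,0,0],"fingers":1},{"dp":[0,0,0],"turn":[0,0,0],"fingers":1}])

```text
clock: 27.53
eef_pos: [408.3, 280.5, 190.9]
tcp_rot: [3.141, -0.0, 1.758]
contact_force: [1.0, -0.1, -1.7]
opening: 0.731
grasp_force: 95.1
```

Run:
```python
from h import *
tool((407.9,279.7,142));print(r.sense()["contact_force"])
```

```text
pos [408.3 280.5 190.9] yaw 1.758 dp units [-0.018 -0.015  1.222] dist 48.9 turn units None
[ 0.99963781 -0.12703247 -1.65219039]
```

Request:
play_rows(rows=[{"dp":[-0.018,-0.015,0.3],"turn":[0,0,0],"fingers":1},{"dp":[0,0,0.25],"turn":[0,0,0],"fingers":1},{"dp":[0,0,0.25],"turn":[0,0,0],"fingers":1},{"dp":[0,0,0.2],"turn":[0,0,0],"fingers":1},{"dp":[0,0,0.12],"turn":[0,0,0],"fingers":1}])

```text
clock: 27.95
eef_pos: [406.8, 279.7, 144.3]
tcp_rot: [-3.141, 0.0, 1.759]
contact_force: [-0.2, -0.3, -1.0]
opening: 0.726
grasp_force: 95.1
```

Request:
play_rows(rows=[{"dp":[0,0,0.06],"turn":[0,0,0],"fingers":1},{"dp":[0,0,0.03],"turn":[0,0,0],"fingers":1},{"dp":[0,0,0],"turn":[0,0,0],"fingers":1},{"dp":[0,0,0],"turn":[0,0,0],"fingers":1}])

```text
clock: 28.28
eef_pos: [407.2, 280.1, 142.1]
tcp_rot: [3.141, 0.0, 1.76]
contact_force: [-1.1, -1.6, 3.3]
opening: 0.727
grasp_force: 95.6
```

Request:
play_rows(rows=[{"dp":[0,0,0.03],"turn":[0,0,0],"fingers":1},{"dp":[0,0,0],"turn":[0,0,0],"fingers":1}])

```text
clock: 28.45
eef_pos: [407.4, 280.3, 141.9]
tcp_rot: [3.141, -0.0, 1.759]
contact_force: [-5.5, -3.6, 16.3]
opening: 0.726
grasp_force: 97.2
```

Request:
play_rows(rows=[{"dp":[0,0,-0.03],"turn":[0,0,0],"fingers":0.2},{"dp":[0,0,0],"turn":[0,0,0],"fingers":0},{"dp":[0,0,0],"turn":[0,0,0],"fingers":0},{"dp":[0,0,-0.4],"turn":[0,0,0],"fingers":0},{"dp":[0,0,-0.8],"turn":[0,0,0],"fingers":0}])

```text
clock: 28.87
eef_pos: [405.1, 278.6, 187.0]
tcp_rot: [-3.135, 0.003, 1.759]
contact_force: [0.4, -0.2, -1.0]
opening: 0.999
grasp_force: 0.0
```

Request:
play_rows(rows=[{"dp":[0,0,-0.8],"turn":[0,0,0],"fingers":0},{"dp":[0,0,-0.8],"turn":[0,0,0],"fingers":0},{"dp":[0,0,-0.2],"turn":[0,0,0],"fingers":0},{"dp":[0,0,0],"turn":[0,0,0],"fingers":0},{"dp":[0,0,0],"turn":[0,0,0],"fingers":0}])

```text
clock: 29.28
eef_pos: [407.0, 279.9, 261.2]
tcp_rot: [3.141, -0.0, 1.759]
contact_force: [0.1, 0.6, -1.3]
opening: 0.997
grasp_force: 0.0
```

Run:
```python
from h import *
f=r.grab_frame("wrist");np.savez("w10",**f)
for z in(168,174,180):print(z,rim(f,(408,280),z))
tool((549,-214.6,262))
```

```text
168 (array([408.55934799, 279.21462854]), 188)
174 (array([407.67831768, 281.43477547]), 238)
180 (array([408.55853933, 281.76968297]), 214)
pos [406.5 279.6 260.4] yaw 1.759 dp units [-12.803   1.182  -0.034] dist 514.3 turn units None
```

Request:
play_rows(rows=[{"dp":[-0.916,0.084,0],"turn":[0,0,0],"fingers":0},{"dp":[-0.916,0.084,0],"turn":[0,0,0],"fingers":0},{"dp":[-0.916,0.084,0],"turn":[0,0,0],"fingers":0},{"dp":[-0.916,0.084,0],"turn":[0,0,0],"fingers":0},{"dp":[-0.916,0.084,0],"turn":[0,0,0],"fingers":0}])

```text
clock: 29.75
eef_pos: [457.0, 101.4, 259.7]
tcp_rot: [-3.138, 0.0, 1.76]
contact_force: [1.4, -0.6, 1.0]
opening: 0.998
grasp_force: 0.0
```

Request:
play_rows(rows=[{"dp":[-0.916,0.084,0],"turn":[0,0,0],"fingers":0},{"dp":[-0.916,0.084,0],"turn":[0,0,0],"fingers":0},{"dp":[-0.916,0.084,0],"turn":[0,0,0],"fingers":0},{"dp":[-0.916,0.084,0],"turn":[0,0,0],"fingers":0},{"dp":[-0.916,0.084,0],"turn":[0,0,0],"fingers":0}])

```text
clock: 30.17
eef_pos: [507.9, -75.4, 259.6]
tcp_rot: [-3.139, -0.001, 1.759]
contact_force: [-0.4, 0.8, 0.4]
opening: 0.998
grasp_force: 0.0
```

Request:
play_rows(rows=[{"dp":[-0.916,0.084,0],"turn":[0,0,0],"fingers":0},{"dp":[-0.916,0.084,0],"turn":[0,0,0],"fingers":0},{"dp":[-0.916,0.084,0],"turn":[0,0,0],"fingers":0},{"dp":[-0.916,0.084,0],"turn":[0,0,0],"fingers":0},{"dp":[0,0,0.6],"turn":[0,0,0],"fingers":0}])

```text
clock: 30.58
eef_pos: [552.5, -221.3, 239.0]
tcp_rot: [3.137, 0.005, 1.757]
contact_force: [0.9, -0.1, 0.5]
opening: 0.999
grasp_force: 0.0
```

Request:
play_rows(rows=[{"dp":[0,0,0.6],"turn":[0,0,0],"fingers":0},{"dp":[0,0,0],"turn":[0,0,0],"fingers":0},{"dp":[0,0,0],"turn":[0,0,0],"fingers":0},{"dp":[0,0,0],"turn":[0,0,0],"fingers":0}])

```text
clock: 30.92
eef_pos: [549.4, -214.7, 213.5]
tcp_rot: [-3.141, -0.001, 1.76]
contact_force: [-0.0, 0.0, 0.1]
opening: 0.998
grasp_force: 0.0
```

Run:
```python
from h import *
f=r.grab_frame("wrist");b=rim(f,(549,-214.6),143);print(b)
tool((*b[0],109))
```

```text
(array([ 549.19249627, -214.52589781]), 276)
pos [ 549.9 -214.8  214.4] yaw 1.76 dp units [ 0.012 -0.018  2.634] dist 105.4 turn units None
```

Request:
play_rows(rows=[{"dp":[0.012,-0.018,0.7],"turn":[0,0,0],"fingers":0},{"dp":[0,0,0.7],"turn":[0,0,0],"fingers":0},{"dp":[0,0,0.7],"turn":[0,0,0],"fingers":0},{"dp":[0,0,0.4],"turn":[0,0,0],"fingers":0},{"dp":[0,0,0.13],"turn":[0,0,0],"fingers":0}])

```text
clock: 31.38
eef_pos: [547.9, -213.9, 107.0]
tcp_rot: [-3.14, -0.001, 1.76]
contact_force: [-0.3, 0.9, -0.2]
opening: 1.003
grasp_force: 0.0
```

Request:
play_rows(rows=[{"dp":[0,0,0],"turn":[0,0,0],"fingers":0},{"dp":[0,0,0],"turn":[0,0,0],"fingers":0},{"dp":[0,0,0],"turn":[0,0,0],"fingers":1},{"dp":[0,0,0],"turn":[0,0,0],"fingers":1},{"dp":[0,0,0],"turn":[0,0,0],"fingers":1}])

```text
clock: 31.8
eef_pos: [549.3, -215.2, 110.9]
tcp_rot: [3.14, 0.001, 1.76]
contact_force: [-5.1, 0.9, 13.8]
opening: 0.738
grasp_force: 84.8
```

Request:
play_rows(rows=[{"dp":[0,0,0],"turn":[0,0,0],"fingers":1},{"dp":[0,0,0],"turn":[0,0,0],"fingers":1},{"dp":[0,0,0],"turn":[0,0,0],"fingers":1}])

```text
clock: 32.05
eef_pos: [549.3, -215.2, 110.9]
tcp_rot: [3.14, 0.001, 1.76]
contact_force: [-4.2, -0.3, 13.9]
opening: 0.74
grasp_force: 84.9
```

Request:
play_rows(rows=[{"dp":[0,0,0],"turn":[0,0,-0.7],"fingers":1},{"dp":[0,0,-0.05],"turn":[0,0,-0.8],"fingers":1},{"dp":[0,0,-0.06],"turn":[0,0,-0.8],"fingers":1},{"dp":[0,0,-0.06],"turn":[0,0,-0.8],"fingers":1},{"dp":[0,0,-0.06],"turn":[0,0,-0.8],"fingers":1}])

```text
clock: 32.47
eef_pos: [549.1, -214.7, 117.7]
tcp_rot: [3.141, 0.001, 2.171]
contact_force: [3.4, -3.5, -12.2]
opening: 0.737
grasp_force: 91.9
```

Request:
play_rows(rows=[{"dp":[0,0,-0.08],"turn":[0,0,-0.8],"fingers":1},{"dp":[0,0,-0.08],"turn":[0,0,-0.8],"fingers":1},{"dp":[0,0,-0.08],"turn":[0,0,-0.8],"fingers":1},{"dp":[0,0,-0.08],"turn":[0,0,-0.8],"fingers":1},{"dp":[0,0,-0.08],"turn":[0,0,-0.8],"fingers":1}])

```text
clock: 32.88
eef_pos: [549.1, -215.0, 134.7]
tcp_rot: [3.141, 0.001, 2.591]
contact_force: [-0.1, -0.1, -1.0]
opening: 0.732
grasp_force: 94.1
```

Request:
play_rows(rows=[{"dp":[0,0,-0.08],"turn":[0,0,-0.8],"fingers":1},{"dp":[0,0,-0.08],"turn":[0,0,-0.8],"fingers":1},{"dp":[0,0,-0.08],"turn":[0,0,-0.8],"fingers":1},{"dp":[0,0,-0.08],"turn":[0,0,-0.8],"fingers":1},{"dp":[0,0,-0.08],"turn":[0,0,-0.8],"fingers":1}])

```text
clock: 33.3
eef_pos: [549.0, -214.9, 150.8]
tcp_rot: [-3.141, 0.001, 3.01]
contact_force: [0.1, -0.7, -0.6]
opening: 0.734
grasp_force: 94.1
```

Run:
```python
from h import *
tool((503,270,285))
```

```text
pos [ 549.  -214.9  150.8] yaw 3.01 dp units [ 2.731 11.864 -3.362] dist 505.2 turn units None
```

Request:
play_rows(rows=[{"dp":[0,0,-0.8],"turn":[0,0,0],"fingers":1},{"dp":[0,0,-0.9],"turn":[0,0,0],"fingers":1},{"dp":[0,0,-0.9],"turn":[0,0,0],"fingers":1},{"dp":[0,0,-0.76],"turn":[0,0,0],"fingers":1},{"dp":[0.165,0.71,0],"turn":[0,0,0],"fingers":1}])

```text
clock: 33.72
eef_pos: [549.7, -189.8, 292.1]
tcp_rot: [-3.137, 0.012, 3.003]
contact_force: [0.5, -0.6, -1.2]
opening: 0.731
grasp_force: 94.2
```

Request:
play_rows(rows=[{"dp":[0.2,0.87,0],"turn":[0,0,0],"fingers":1},{"dp":[0.2,0.87,0],"turn":[0,0,0],"fingers":1},{"dp":[0.2,0.87,0],"turn":[0,0,0],"fingers":1},{"dp":[0.2,0.87,0],"turn":[0,0,0],"fingers":1},{"dp":[0.2,0.87,0],"turn":[0,0,0],"fingers":1}])

```text
clock: 34.13
eef_pos: [529.6, -6.4, 285.2]
tcp_rot: [3.141, 0.002, 3.005]
contact_force: [0.6, 0.0, -0.6]
opening: 0.739
grasp_force: 94.1
```

Request:
play_rows(rows=[{"dp":[0.2,0.87,0],"turn":[0,0,0],"fingers":1},{"dp":[0.2,0.87,0],"turn":[0,0,0],"fingers":1},{"dp":[0.2,0.87,0],"turn":[0,0,0],"fingers":1},{"dp":[0.2,0.87,0],"turn":[0,0,0],"fingers":1},{"dp":[0.2,0.87,0],"turn":[0,0,0],"fingers":1}])

```text
clock: 34.55
eef_pos: [513.6, 171.7, 285.2]
tcp_rot: [3.141, 0.002, 3.006]
contact_force: [0.1, 0.5, -2.3]
opening: 0.74
grasp_force: 94.1
```

Request:
play_rows(rows=[{"dp":[0.2,0.87,0],"turn":[0,0,0],"fingers":1},{"dp":[0.2,0.87,0],"turn":[0,0,0],"fingers":1},{"dp":[0.165,0.71,0],"turn":[0,0,0],"fingers":1},{"dp":[0,0,0],"turn":[0,0,0],"fingers":1},{"dp":[0,0,0],"turn":[0,0,0],"fingers":1}])

```text
clock: 34.97
eef_pos: [504.5, 271.5, 284.7]
tcp_rot: [3.141, 0.001, 3.008]
contact_force: [0.2, -0.5, -0.8]
opening: 0.739
grasp_force: 94.1
```

Request:
play_rows(rows=[{"dp":[0,0,0],"turn":[0,0,0],"fingers":1},{"dp":[0,0,0],"turn":[0,0,0],"fingers":1}])

```text
clock: 35.13
eef_pos: [504.9, 269.1, 284.4]
tcp_rot: [-3.141, 0.0, 3.005]
contact_force: [0.4, 0.2, -1.3]
opening: 0.739
grasp_force: 94.1
```

Run:
```python
from h import *
f=r.grab_frame("wrist");np.savez("w11",**f)
b=rim(f,(408,280.5),174);print(b)
tool((*b[0],224))
cv2.imwrite("pics/w11.png",f["pixels"][:,:,::-1])
```

```text
(array([407.90516047, 281.1212149 ]), 484)
pos [505.  269.  284.4] yaw 3.004 dp units [ 2.447 -0.032  1.509] dist 115.0 turn units None
```

View pics/w11.png

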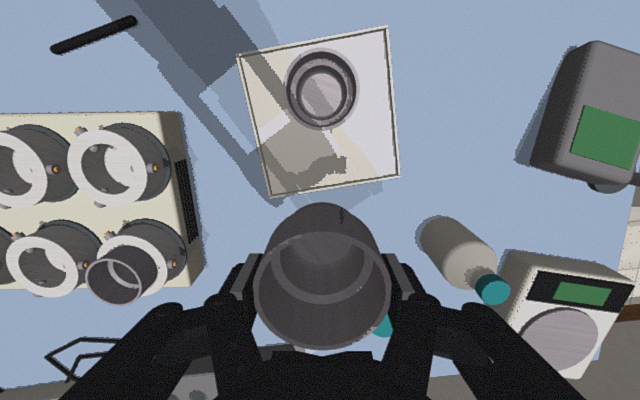

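Wrist view: the stack stands straight at (322,90) on the tray, the held beaker hangs straight, and the pot5 beaker at (128,272) is still in its pot. I'll place the fourth one.

Request:
play_rows(rows=[{"dp":[0.5,-0.007,0],"turn":[0,0,0],"fingers":1},{"dp":[0.8,-0.01,0],"turn":[0,0,0],"fingers":1},{"dp":[0.7,-0.01,0],"turn":[0,0,0],"fingers":1},{"dp":[0.447,-0.005,0.3],"turn":[0,0,0],"fingers":1},{"dp":[0,0,0.5],"turn":[0,0,0],"fingers":1}])

```text
clock: 35.6
eef_pos: [406.0, 281.9, 253.8]
tcp_rot: [3.139, 0.002, 3.005]
contact_force: [1.6, 0.3, -0.9]
opening: 0.731
grasp_force: 94.1
```

Request:
play_rows(rows=[{"dp":[0,0,0.4],"turn":[0,0,0],"fingers":1},{"dp":[0,0,0.3],"turn":[0,0,0],"fingers":1},{"dp":[0,0,0],"turn":[0,0,0],"fingers":1},{"dp":[0,0,0],"turn":[0,0,0],"fingers":1},{"dp":[0,0,0],"turn":[0,0,0],"fingers":1}])

```text
clock: 36.02
eef_pos: [408.3, 281.9, 224.9]
tcp_rot: [3.141, 0.001, 3.005]
contact_force: [0.1, 0.2, -0.1]
opening: 0.735
grasp_force: 94.1
```

Run:
```python
from h import *
tool((407.9,281.1,176));print(r.sense()["contact_force"])
```

```text
pos [408.3 281.9 224.9] yaw 3.005 dp units [ 0.009 -0.021  1.224] dist 49.0 turn units None
[ 0.13277088  0.17252575 -0.11912531]
```

Request:
play_rows(rows=[{"dp":[0.009,-0.021,0.3],"turn":[0,0,0],"fingers":1},{"dp":[0,0,0.25],"turn":[0,0,0],"fingers":1},{"dp":[0,0,0.25],"turn":[0,0,0],"fingers":1},{"dp":[0,0,0.2],"turn":[0,0,0],"fingers":1},{"dp":[0,0,0.12],"turn":[0,0,0],"fingers":1}])

```text
clock: 36.43
eef_pos: [406.9, 281.0, 178.2]
tcp_rot: [-3.141, -0.001, 3.006]
contact_force: [0.3, 0.2, -1.2]
opening: 0.738
grasp_force: 94.1
```

Request:
play_rows(rows=[{"dp":[0,0,0.06],"turn":[0,0,0],"fingers":1},{"dp":[0,0,0.03],"turn":[0,0,0],"fingers":1},{"dp":[0,0,0],"turn":[0,0,0],"fingers":1},{"dp":[0,0,0],"turn":[0,0,0],"fingers":1}])

```text
clock: 36.77
eef_pos: [407.4, 281.4, 176.1]
tcp_rot: [3.141, 0.0, 3.006]
contact_force: [-1.3, -0.7, 3.1]
opening: 0.736
grasp_force: 94.5
```

Request:
play_rows(rows=[{"dp":[0,0,0.03],"turn":[0,0,0],"fingers":1},{"dp":[0,0,0],"turn":[0,0,0],"fingers":1}])

```text
clock: 36.93
eef_pos: [408.0, 281.7, 176.0]
tcp_rot: [3.141, 0.002, 3.006]
contact_force: [-2.8, -3.5, 14.3]
opening: 0.737
grasp_force: 95.8
```

Request:
play_rows(rows=[{"dp":[0,0,-0.03],"turn":[0,0,0],"fingers":0.2},{"dp":[0,0,0],"turn":[0,0,0],"fingers":0},{"dp":[0,0,0],"turn":[0,0,0],"fingers":0},{"dp":[0,0,-0.4],"turn":[0,0,0],"fingers":0},{"dp":[0,0,-0.8],"turn":[0,0,0],"fingers":0}])

```text
clock: 37.35
eef_pos: [405.2, 280.0, 220.9]
tcp_rot: [-3.137, -0.005, 3.006]
contact_force: [0.3, 0.4, 0.4]
opening: 0.999
grasp_force: 0.0
```

Request:
play_rows(rows=[{"dp":[0,0,-0.8],"turn":[0,0,0],"fingers":0},{"dp":[0,0,-0.8],"turn":[0,0,0],"fingers":0},{"dp":[0,0,-0.2],"turn":[0,0,0],"fingers":0},{"dp":[0,0,0],"turn":[0,0,0],"fingers":0},{"dp":[0,0,0],"turn":[0,0,0],"fingers":0}])

```text
clock: 37.77
eef_pos: [407.1, 281.2, 295.2]
tcp_rot: [3.142, 0.0, 3.006]
contact_force: [-0.4, 0.6, -0.6]
opening: 1.001
grasp_force: 0.0
```

Request:
play_rows(rows=[{"dp":[-0.639,-0.756,0],"turn":[0,0,0],"fingers":0},{"dp":[-0.639,-0.756,0],"turn":[0,0,0],"fingers":0},{"dp":[-0.639,-0.756,0],"turn":[0,0,0],"fingers":0},{"dp":[-0.639,-0.756,0],"turn":[0,0,0],"fingers":0},{"dp":[-0.639,-0.756,0],"turn":[0,0,0],"fingers":0}])

```text
clock: 38.18
eef_pos: [513.0, 112.4, 293.4]
tcp_rot: [-3.141, -0.003, 3.006]
contact_force: [1.0, 0.3, -0.4]
opening: 1.0
grasp_force: 0.0
```

Request:
play_rows(rows=[{"dp":[-0.639,-0.756,0],"turn":[0,0,0],"fingers":0},{"dp":[-0.639,-0.756,0],"turn":[0,0,0],"fingers":0},{"dp":[-0.639,-0.756,0],"turn":[0,0,0],"fingers":0},{"dp":[0,0,0.8],"turn":[0,0,0],"fingers":0},{"dp":[0,0,0.8],"turn":[0,0,0],"fingers":0}])

```text
clock: 38.6
eef_pos: [578.1, 11.7, 229.8]
tcp_rot: [-3.142, 0.001, 3.002]
contact_force: [0.0, -0.3, -0.8]
opening: 1.0
grasp_force: 0.0
```

Request:
play_rows(rows=[{"dp":[0,0,0.5],"turn":[0,0,0],"fingers":0},{"dp":[0,0,0],"turn":[0,0,0],"fingers":0},{"dp":[0,0,0],"turn":[0,0,0],"fingers":0},{"dp":[0,0,0],"turn":[0,0,0],"fingers":0}])

```text
clock: 38.93
eef_pos: [577.2, 14.1, 211.9]
tcp_rot: [-3.142, -0.0, 3.006]
contact_force: [0.1, -0.4, 0.9]
opening: 1.0
grasp_force: 0.0
```

Run:
```python
from h import *
f=r.grab_frame("wrist");b=rim(f,(577.8,14),143);print(b)
tool((*b[0],109))
```

```text
(array([577.47395083,  14.11657106]), 303)
pos [577.7  14.1 212.7] yaw 3.006 dp units [ 8.000e-03 -1.000e-03  2.592e+00] dist 103.7 turn units None
```

Request:
play_rows(rows=[{"dp":[0.005,0,0.7],"turn":[0,0,0],"fingers":0},{"dp":[0,0,0.7],"turn":[0,0,0],"fingers":0},{"dp":[0,0,0.7],"turn":[0,0,0],"fingers":0},{"dp":[0,0,0.37],"turn":[0,0,0],"fingers":0},{"dp":[0,0,0.12],"turn":[0,0,0],"fingers":0}])

```text
clock: 39.4
eef_pos: [576.1, 14.2, 106.9]
tcp_rot: [-3.141, -0.002, 3.006]
contact_force: [-0.6, -0.1, 0.4]
opening: 1.002
grasp_force: 0.0
```

Request:
play_rows(rows=[{"dp":[0,0,0],"turn":[0,0,0],"fingers":0},{"dp":[0,0,0],"turn":[0,0,0],"fingers":0},{"dp":[0,0,0],"turn":[0,0,0],"fingers":1},{"dp":[0,0,0],"turn":[0,0,0],"fingers":1},{"dp":[0,0,0],"turn":[0,0,0],"fingers":1}])

```text
clock: 39.82
eef_pos: [578.1, 14.6, 110.3]
tcp_rot: [3.14, 0.003, 3.005]
contact_force: [-2.5, 3.4, 9.7]
opening: 0.732
grasp_force: 86.6
```

Request:
play_rows(rows=[{"dp":[0,0,0],"turn":[0,0,0],"fingers":1},{"dp":[0,0,0],"turn":[0,0,0],"fingers":1},{"dp":[0,0,0],"turn":[0,0,0],"fingers":1}])

```text
clock: 40.07
eef_pos: [578.1, 14.6, 110.3]
tcp_rot: [3.14, 0.003, 3.006]
contact_force: [-2.2, 3.8, 9.5]
opening: 0.729
grasp_force: 86.6
```

Request:
play_rows(rows=[{"dp":[0,0,0],"turn":[0,0,0.7],"fingers":1},{"dp":[0,0,-0.05],"turn":[0,0,0.8],"fingers":1},{"dp":[0,0,-0.06],"turn":[0,0,0.8],"fingers":1},{"dp":[0,0,-0.06],"turn":[0,0,0.8],"fingers":1},{"dp":[0,0,-0.06],"turn":[0,0,0.8],"fingers":1}])

```text
clock: 40.48
eef_pos: [576.7, 13.6, 116.8]
tcp_rot: [-3.141, 0.001, 2.594]
contact_force: [2.9, -3.9, -15.8]
opening: 0.725
grasp_force: 92.2
```

Request:
play_rows(rows=[{"dp":[0,0,-0.08],"turn":[0,0,0.8],"fingers":1},{"dp":[0,0,-0.08],"turn":[0,0,0.8],"fingers":1},{"dp":[0,0,-0.08],"turn":[0,0,0.8],"fingers":1},{"dp":[0,0,-0.08],"turn":[0,0,0.8],"fingers":1},{"dp":[0,0,-0.08],"turn":[0,0,0.8],"fingers":1}])

```text
clock: 40.9
eef_pos: [576.8, 13.6, 133.8]
tcp_rot: [-3.142, 0.001, 2.174]
contact_force: [-0.1, 0.1, -0.9]
opening: 0.724
grasp_force: 94.3
```

Request:
play_rows(rows=[{"dp":[0,0,-0.08],"turn":[0,0,0.8],"fingers":1},{"dp":[0,0,-0.08],"turn":[0,0,0.8],"fingers":1},{"dp":[0,0,-0.08],"turn":[0,0,0.8],"fingers":1},{"dp":[0,0,-0.08],"turn":[0,0,0.8],"fingers":1},{"dp":[0,0,-0.08],"turn":[0,0,0.8],"fingers":1}])

```text
clock: 41.32
eef_pos: [577.1, 13.9, 150.3]
tcp_rot: [3.14, 0.0, 1.755]
contact_force: [0.2, 0.2, -1.7]
opening: 0.726
grasp_force: 94.3
```

Run:
```python
from h import *
tool((426,183,315))
```

```text
pos [577.1  13.9 150.3] yaw 1.755 dp units [ 4.847 -2.933 -4.122] dist 280.2 turn units None
```

Request:
play_rows(rows=[{"dp":[0,0,-0.7],"turn":[0,0,0],"fingers":1},{"dp":[0,0,-0.9],"turn":[0,0,0],"fingers":1},{"dp":[0,0,-0.9],"turn":[0,0,0],"fingers":1},{"dp":[0,0,-0.9],"turn":[0,0,0],"fingers":1},{"dp":[0,0,-0.72],"turn":[0,0,0],"fingers":1}])

```text
clock: 41.73
eef_pos: [577.2, 13.9, 318.0]
tcp_rot: [3.138, 0.001, 1.759]
contact_force: [-0.0, -0.3, -1.6]
opening: 0.727
grasp_force: 94.2
```

Request:
play_rows(rows=[{"dp":[0.6,-0.363,0],"turn":[0,0,0],"fingers":1},{"dp":[0.8,-0.484,0],"turn":[0,0,0],"fingers":1},{"dp":[0.8,-0.484,0],"turn":[0,0,0],"fingers":1},{"dp":[0.8,-0.484,0],"turn":[0,0,0],"fingers":1},{"dp":[0.8,-0.484,0],"turn":[0,0,0],"fingers":1}])

```text
clock: 42.15
eef_pos: [456.7, 146.8, 314.9]
tcp_rot: [3.14, -0.0, 1.759]
contact_force: [0.4, 1.1, -1.8]
opening: 0.727
grasp_force: 94.4
```

Request:
play_rows(rows=[{"dp":[0.7,-0.424,0],"turn":[0,0,0],"fingers":1},{"dp":[0.347,-0.21,0],"turn":[0,0,0],"fingers":1},{"dp":[0,0,0],"turn":[0,0,0],"fingers":1},{"dp":[0,0,0],"turn":[0,0,0],"fingers":1},{"dp":[0,0,0],"turn":[0,0,0],"fingers":1}])

```text
clock: 42.57
eef_pos: [425.7, 182.1, 314.6]
tcp_rot: [3.14, 0.0, 1.76]
contact_force: [-0.5, 1.1, -2.1]
opening: 0.728
grasp_force: 94.4
```

Run:
```python
from h import *
f=r.grab_frame("wrist")
b=rim(f,(408,281),208);print(b)
tool((*b[0],258))
cv2.imwrite("pics/w12.png",f["pixels"][:,:,::-1])
```

```text
(array([407.35192687, 281.05982739]), 512)
pos [425.9 181.8 314.4] yaw 1.759 dp units [2.523 0.008 1.41 ] dist 115.6 turn units None
```

View pics/w12.png

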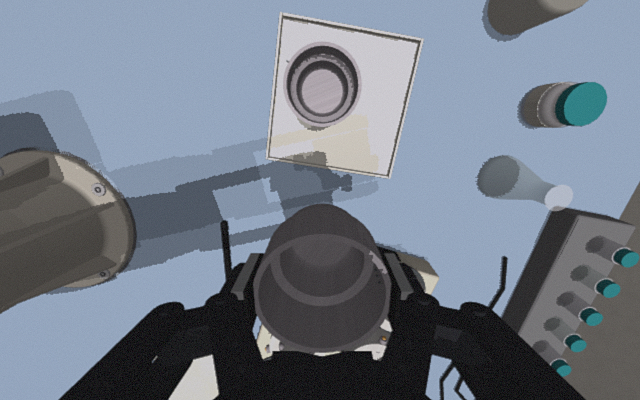

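Wrist view: the stack is upright at (322,85) on the tray, and the last beaker is held straight. I'll place it.

Request:
play_rows(rows=[{"dp":[0.5,0,0],"turn":[0,0,0],"fingers":1},{"dp":[0.8,0,0],"turn":[0,0,0],"fingers":1},{"dp":[0.8,0,0],"turn":[0,0,0],"fingers":1},{"dp":[0.423,0.008,0.2],"turn":[0,0,0],"fingers":1},{"dp":[0,0,0.5],"turn":[0,0,0],"fingers":1}])

```text
clock: 43.03
eef_pos: [408.5, 284.7, 288.0]
tcp_rot: [3.137, -0.003, 1.76]
contact_force: [0.4, -0.0, -1.6]
opening: 0.726
grasp_force: 94.4
```

Request:
play_rows(rows=[{"dp":[0,0,0.4],"turn":[0,0,0],"fingers":1},{"dp":[0,0,0.3],"turn":[0,0,0],"fingers":1},{"dp":[0,0,0],"turn":[0,0,0],"fingers":1},{"dp":[0,0,0],"turn":[0,0,0],"fingers":1},{"dp":[0,0,0],"turn":[0,0,0],"fingers":1}])

```text
clock: 43.45
eef_pos: [407.5, 281.4, 258.8]
tcp_rot: [3.141, -0.0, 1.758]
contact_force: [0.3, 0.6, -0.6]
opening: 0.728
grasp_force: 94.4
```

Run:
```python
from h import *
tool((407.5,281.1,210));print(r.sense()["contact_force"])
```

```text
pos [407.5 281.4 258.8] yaw 1.758 dp units [-0.006 -0.003  1.22 ] dist 48.8 turn units None
[ 0.30745313  0.63668255 -0.56745124]
```

Request:
play_rows(rows=[{"dp":[0,0,0.3],"turn":[0,0,0],"fingers":1},{"dp":[0,0,0.25],"turn":[0,0,0],"fingers":1},{"dp":[0,0,0.25],"turn":[0,0,0],"fingers":1},{"dp":[0,0,0.2],"turn":[0,0,0],"fingers":1},{"dp":[0,0,0.12],"turn":[0,0,0],"fingers":1}])

```text
clock: 43.87
eef_pos: [406.3, 281.2, 212.2]
tcp_rot: [-3.141, 0.001, 1.759]
contact_force: [0.2, -0.3, -1.1]
opening: 0.729
grasp_force: 94.4
```

Request:
play_rows(rows=[{"dp":[0,0,0.06],"turn":[0,0,0],"fingers":1},{"dp":[0,0,0.03],"turn":[0,0,0],"fingers":1},{"dp":[0,0,0],"turn":[0,0,0],"fingers":1},{"dp":[0,0,0],"turn":[0,0,0],"fingers":1}])

```text
clock: 44.2
eef_pos: [406.8, 281.7, 210.0]
tcp_rot: [3.141, -0.0, 1.759]
contact_force: [-0.4, 1.1, -1.1]
opening: 0.727
grasp_force: 94.6
```

Request:
play_rows(rows=[{"dp":[0,0,0.03],"turn":[0,0,0],"fingers":1},{"dp":[0,0,0],"turn":[0,0,0],"fingers":1}])

```text
clock: 44.37
eef_pos: [407.1, 281.9, 209.3]
tcp_rot: [3.14, -0.001, 1.76]
contact_force: [-1.3, -1.1, 2.4]
opening: 0.729
grasp_force: 95.0
```

Request:
play_rows(rows=[{"dp":[0,0,0.03],"turn":[0,0,0],"fingers":1},{"dp":[0,0,0],"turn":[0,0,0],"fingers":1}])

```text
clock: 44.53
eef_pos: [407.4, 282.2, 209.2]
tcp_rot: [3.139, -0.001, 1.759]
contact_force: [-3.3, -1.9, 14.6]
opening: 0.726
grasp_force: 96.5
```

Request:
play_rows(rows=[{"dp":[0,0,-0.03],"turn":[0,0,0],"fingers":0.2},{"dp":[0,0,0],"turn":[0,0,0],"fingers":0},{"dp":[0,0,0],"turn":[0,0,0],"fingers":0},{"dp":[0,0,-0.4],"turn":[0,0,0],"fingers":0},{"dp":[0,0,-0.8],"turn":[0,0,0],"fingers":0}])

```text
clock: 44.95
eef_pos: [404.6, 280.2, 253.7]
tcp_rot: [-3.135, 0.003, 1.759]
contact_force: [0.6, 1.0, -0.2]
opening: 1.0
grasp_force: 0.0
```

Request:
play_rows(rows=[{"dp":[0,0,-0.8],"turn":[0,0,0],"fingers":0},{"dp":[0,0,-0.8],"turn":[0,0,0],"fingers":0},{"dp":[0,0,-0.2],"turn":[0,0,0],"fingers":0},{"dp":[-0.8,0,0],"turn":[0,0,0],"fingers":0},{"dp":[-0.8,0,0],"turn":[0,0,0],"fingers":0}])

```text
clock: 45.37
eef_pos: [418.8, 219.1, 328.9]
tcp_rot: [3.14, -0.001, 1.762]
contact_force: [0.8, -0.2, -0.3]
opening: 1.0
grasp_force: 0.0
```

Request:
play_rows(rows=[{"dp":[-0.8,0,0],"turn":[0,0,0],"fingers":0},{"dp":[-0.8,0,0],"turn":[0,0,0],"fingers":0},{"dp":[-0.8,0,0],"turn":[0,0,0],"fingers":0},{"dp":[0,0,0],"turn":[0,0,0],"fingers":0},{"dp":[0,0,0],"turn":[0,0,0],"fingers":0}])

```text
clock: 45.78
eef_pos: [436.7, 123.1, 328.1]
tcp_rot: [-3.141, -0.0, 1.756]
contact_force: [0.1, -0.1, -0.2]
opening: 0.997
grasp_force: 0.0
```

Run:
```python
from h import *
f=r.grab_frame("scene");w=r.grab_frame("wrist")
u,v=proj(f,(408,281,120)).astype(int);print(proj(f,(408,281,242)),proj(f,(408,281,4)))
a=cv2.resize(f["pixels"][v-60:v+50,u-75:u+75],(600,440),interpolation=cv2.INTER_CUBIC)
cv2.imwrite("pics/fin.png",a[:,:,::-1])
for z in(236,242,248):print(z,rim(w,(407.5,281),z))
```

```text
[382.70429476 119.65532765] [376.18690085 163.50012908]
236 (array([407.44575229, 282.61635427]), 223)
242 (array([407.59253703, 281.60827796]), 232)
248 (array([407.74051007, 280.59018176]), 233)
```

View pics/fin.png

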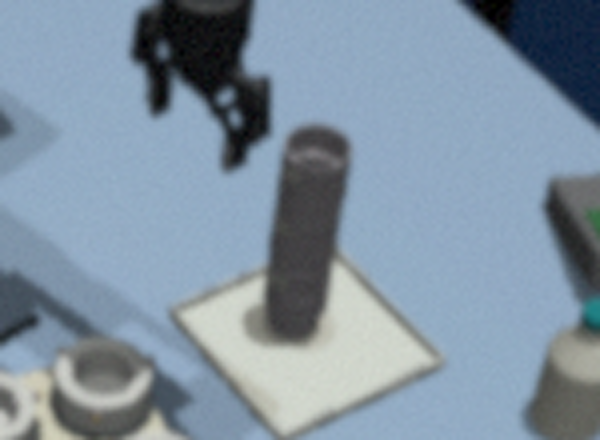

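The final view shows one upright, gap-free stack on the tray, from (318,150) at the top to (293,325) at its foot, and the emptied pots at lower left. Handing in.

```bash
python3 -c "
from rig import r
print(r.sign_off())"
```

```text
the job is handed in; nothing more can be done
None
```

I turned the heat dial to off (pointer within about 0.01 rad of the mark), twisted all five beakers free, and nested them fully seated in one upright stack on the tray's base beaker; the job is handed in, though sign-off gave no verdict.

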